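Build the two-stage sieve tower on the receiver

TASK

Set up the sieve tower on the metal receiver: take the fine (blue) sieve stage out of the sloped draining rack, set it on the receiver with its pins through the collar's gaps and turn it clockwise until it stops and is locked, then lock the coarse (yellow) stage onto the blue one in the same way. Both must end flush, upright, locked and let go; leave the green stage in its cup and do not knock over or push away anything else on the bench.

Things in the scene. Friction and masses are not known exactly. Their poses are not given: they have to be found in the camera images.
- fine: sieve stage, white ribbed body, blue collar on top; 0.14 kg or so, all but solid up to its mesh. Axis = own z; origin: centre of its seating shoulder. Body and collar diameter 64 mm, from z = 0 up to the rim at z = 64 mm. Spigot below the shoulder: diameter 38, tapering to 32 at its end, z = -14. Two bayonet pins at own +x and -x (see point fine_pin). Starts in a cup of the rack.
- coarse: sieve stage, white ribbed body, yellow collar on top; 0.14 kg or so, all but solid up to its mesh. Axis = own z; origin: centre of its seating shoulder. Body and collar diameter 64 mm, from z = 0 up to the rim at z = 64 mm. Spigot below the shoulder: diameter 38, tapering to 32 at its end, z = -14. Two bayonet pins at own +x and -x (see point fine_pin). Starts in a cup of the rack.
- spare: spare sieve stage of the same build with a green collar; not wanted, stays in its cup. Origin: centre of its seating shoulder, axis own z.
- fine_pin (a point): end of the blue stage's +x bayonet pin: 26 mm out at own +x, z = -9.5 mm. All stages alike: round pins 8 mm thick with rounded ends, at own +x and -x, reaching 26 mm from the axis, middle at z = -9.5 mm. Each stage's own collar has its entry gaps straight above its pins, also at own +x and -x. Black lines on body and collar mark both.
- fine_top (a point): centre of the collar rim on top of the blue stage, 64 mm above its origin along its axis: the seating face for the yellow stage
- receiver: fixed metal receiver, screwed to the bench: foot diameter 116 mm, drum diameter 88 mm up to 50 mm high, on top a steel bayonet collar, diameter 64 mm, rim 85 mm above the bench. Origin: centre of its underside, z up. Entry gaps of the collar centred on own +x and -x, red marks outside show them. A hose barb sticks out 70 mm from the axis at own +y, 30 mm above the bench.
- receiver_seat (a point): centre of the receiver's collar rim, 85 mm above the bench: the seating face for the blue stage. All collars (receiver's and stages') are alike: radius 21.5 mm inside the tabs, 28.5 mm in the gaps and behind the tabs, 15.5 mm deep, tabs 3.5 mm thick; about 2.5 mm of play sideways, 2 mm in height. With the pins in the gaps a stage's shoulder sits flush on the rim.
- receiver_gap (a point): middle of the receiver's +x entry gap, at rim height, 29 mm from the axis. Each gap is 60 degrees wide and a pin takes some 24 of it: about 15 degrees of slack each way. From there a clockwise turn (seen from above) of about 80 degrees takes the pins under the tabs to a hard stop: own x then lies 80 degrees clockwise of the x of the part below. The other way is blocked. Turning takes little force.
- rack: fixed grey draining rack, 360 mm long (own y), 130 mm wide (own x). Origin: centre of its underside, z up. Three round cups at own y = -105, 0, +105 mm: bore 69 mm, 26 mm deep, outside 75 mm, floor centres at x = 0, z = 52 mm. Cups and stages lean 30 degrees, tops towards own -x, the robot's side. A stage's shoulder stands 14 mm above the cup floor; it lifts out along its axis.
- bottle: bystander: amber reagent bottle, diameter 66 mm, 150 mm high, between rack and receiver, loose. Origin: centre of underside.
- washbottle: bystander: white squeeze wash bottle with red cap, diameter 60 mm, 143 mm high, its thin bent spout up to 171 mm, loose. Origin: centre of underside.
- beaker: bystander: glass beaker, diameter 68 mm, 90 mm high, loose. Origin: centre of underside.
- jar: bystander: clear specimen jar with white cap, diameter 64 mm, 75 mm high, loose. Origin: centre of underside.
- wellplate: bystander: well plate 86 x 127 mm (own x, y), 16 mm high, with its clear lid standing open at own +x, 82 mm high, loose. Origin: centre of underside.
- float: bystander: flat foam tube float 90 x 70 mm (own x, y), 18 mm high, with a square hole, loose. Origin: centre of underside.
Not all that is in view belongs to the job. There is more than one size of the fine; the job needs the smaller.

How it is judged:
By the outcome, as a careful person would: the job done as asked, in the order asked, and still so for the second after the job is handed in, with the robot touching nothing.
It also fails if it takes over 72 s, if anything falls off the work surface, if the arm or the gripper's body presses on something with over 40 N, if the wrist force passes 120 N, or if a joint passes its speed limit or range.

ROBOT

A 6-joint arm with a two-finger parallel gripper is mounted at the origin on the work surface. World frame = base frame: x ahead of the robot, y to its left, z up, the work surface at z = 0. Lengths are in mm, angles in rad, forces in N, time in s.
With the tool pointing down it reaches from about 275 to 750 mm from the base axis. Payload 10.2 kg.
Tool frame: the origin (TCP) lies between the finger pads; the fingertips stand 11 mm ahead of it and the grasp point (between the pads) lies 8 mm behind it (ctrl.tip_extent is the distance from the TCP to the fingertips, in mm); z points along the fingers, y is the direction in which the jaws open and shut (so a half turn about z gives the same grasp; the last joint's range is limited). The gripper opens to 85 mm and grips with 20 to 120 N. Pads are 22 mm wide; open, the fingers measure 114 mm over their backs; the gripper's body (76 mm by 85 mm) begins 54 mm behind the grasp point. The pads swing forward as they close: fully open they stand 13 mm farther back than shut.
Start: joints at [-1.478, 0.313, 1.498, -0, 1.331, -0.223], TCP at [163.04, -499.048, 242.294] pointing down, gripper open.
Joint ranges: [-2.94, 2.94], [-0.97, 2.17], [0.19, 2.56], [-1.23, 4.37], [0.02, 3.11], [-2.88, 2.88]. Speed limits (rad/s): [2.39, 2.39, 3.01, 3.14, 3.14, 3.14].

INTERFACE

Orientations are given as a unit quaternion [w, x, y, z].
In Python, from rig import ctrl gives the robot as it stands.
- The arm moves only by the tool apply_moves, never from a script. Its argument "commands" is a list of rows, each a list of 5 numbers: the finger opening in cm, from 0 to 8.54, then the shift along the tool's x, y, z in cm, then the turn about the tool's z in rad. In form: [[jaw, dx, dy, dz, roll], ...]. A call has 1 to 12 rows; each row shifts and turns the commanded pose from where the row before left it, along the tool's axes as they then stand; what a row does not reach is not made up. A row lasts 1/12 s, in which the tool goes at most 41.7 mm and 7.16 degrees, less where a joint would pass 70% of its speed; a pose out of reach is approached as far as the arm can. A call with a gripper value outside its range is refused whole. The fingers move at their own pace and stop on an object; "squeeze" is the grip in N (left out, the last holds). Time passes only in rows, so rows that do not move let the fingers close. It gives the time, the measured TCP pose, the force and the opening at its end, in the units of the state.
- ctrl.sense(): the state, without advancing time (a new reading comes with each control period).
- ctrl.capture(name): name is "scene" or "top" or "wrist"; returns the picture (480x640x3 uint8, red, green, blue); there is no depth.
- ctrl.camera_info(name): a dict with "fov_y" (degrees; the focal length in pixels is half the picture's height over the tangent of half this angle, whatever the lens; pixels are square), "cx", "cy" (the principal point, pixels), "camera_from_world" (4x4, takes a point from world to camera coordinates). Camera axes: x right, y down, z forward; pixel columns grow to the right and rows downward; lengths in mm; the calibration is good to about 2 mm. A picture is of the moment at which its call begins: read the wrist's pose just before it. camera_info takes no time and is no camera call; for the wrist camera it gives the pose at the moment of the call.
- ctrl.finish_job(): hands the job in, once; it reports no verdict.
The state is a dict: "time_s": time; "joints": joint angles; "dq": joint speeds; "tau": joint torques, N m; "eef_pos": TCP position; "ee_rot": TCP orientation; "force": force on the tool from outside, world axes, zero at the start; "wrist_torque": the same for the moment, N m; "grip_width": opening from 0.0 (shut) to 1.0 (fully open).
Only numpy, scipy, OpenCV 4.12 (cv2) and the standard library are available. Lean on these libraries where they do the work, as an engineer would, in place of code of your own. Each camera call takes 0.05 s, during which the arm holds its last target.

## Working session

There is one attempt and no reset: what is moved stays moved. The work goes in short steps, Python scripts to look and compute and a tool call to move; the robot and the scene stay as the last step left them, time stands still between calls to the robot, and variables do not carry over. Pictures are saved under pics/ and viewed, and the job is handed in when it is done.

Besides the shell and the picture viewer there is one more tool, called after ">>>" as name(argument=value, ...) on one line, values as JSON. apply_moves: Moves the arm, as the interface text tells. Its arguments: {"type":"object","properties":{"commands":{"type":"array"},"squeeze":{"type":"number"}},"required":["commands"]}

```bash
ls; mkdir -p pics; python3 - <<'E'
from rig import ctrl
import cv2
for n in ["scene","top","wrist"]:
    im=ctrl.capture(n); cv2.imwrite(f"pics/{n}0.png",im[:,:,::-1])
    i=ctrl.camera_info(n); print(n,i)
print(ctrl.sense(), ctrl.tip_extent)
E
```

```text
pics
scene {'fov_y': 54.71348072366197, 'cx': 316.6524894087927, 'cy': 242.77361828562766, 'camera_from_world': array([[-3.98399434e-01,  9.17128306e-01, -1.23919883e-02,
         2.77529986e+02],
       [ 7.24363061e-01,  3.06317182e-01, -6.17630909e-01,
        -2.92743471e+02],
       [-5.62650910e-01, -2.55040103e-01, -7.86370459e-01,
         1.21311895e+03],
       [ 0.00000000e+00,  0.00000000e+00,  0.00000000e+00,
         1.00000000e+00]])}
top {'fov_y': 47.29928361693799, 'cx': 312.30565011814394, 'cy': 244.52729152185168, 'camera_from_world': array([[ 2.18577481e-02, -9.99603955e-01, -1.77249031e-02,
        -6.95904205e+01],
       [-9.97363234e-01, -2.05747240e-02, -6.95935421e-02,
         4.92373614e+02],
       [ 6.92012949e-02,  1.91993248e-02, -9.97417950e-01,
         1.16359457e+03],
       [ 0.00000000e+00,  0.00000000e+00,  0.00000000e+00,
         1.00000000e+00]])}
wrist {'fov_y': 65.37458364839374, 'cx': 318.1587444622195, 'cy': 239.56410289445597, 'camera_from_world': array([[ 3.10784511e-01, -9.50479671e-01, -1.17592543e-03,
        -5.24276107e+02],
      
[... 232 characters left out ...]
1.00000000e+00]])}
{'time_s': 0.15, 'joints': array([-1.47839858e+00,  3.13311809e-01,  1.49825188e+00,  1.51827765e-06,
        1.33099783e+00, -2.23396261e-01]), 'dq': array([-0.00029997, -0.00242735, -0.00142358,  0.00135504,  0.00135574,
       -0.00097861]), 'tau': array([ 7.44517693e-04, -4.12372255e+01, -2.59796941e+01, -1.83654388e-04,
        3.25864035e-03, -1.13619672e-05]), 'eef_pos': array([ 163.0235764 , -498.85818885,  241.87550224]), 'ee_rot': array([-4.83344879e-04,  9.87560058e-01,  1.57241526e-01,  3.24429946e-05]), 'force': array([ 1.04143455,  0.23058743, -0.53509982]), 'wrist_torque': array([-0.00363101, -0.01892898,  0.00439683]), 'grip_width': 1.0043999571159514} 11.0
```

View pics/scene0.png

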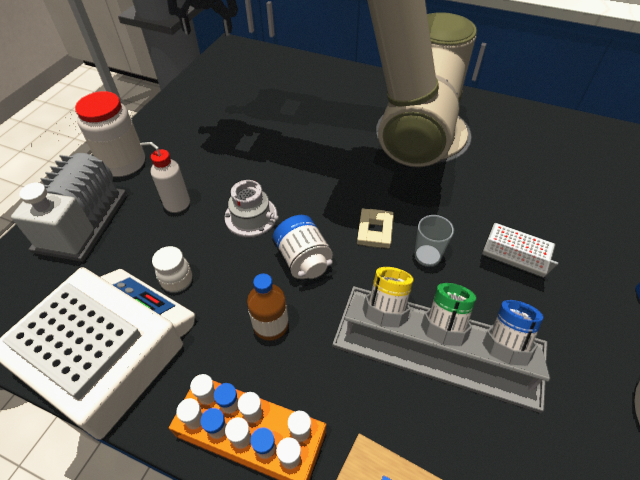

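View pics/top0.png

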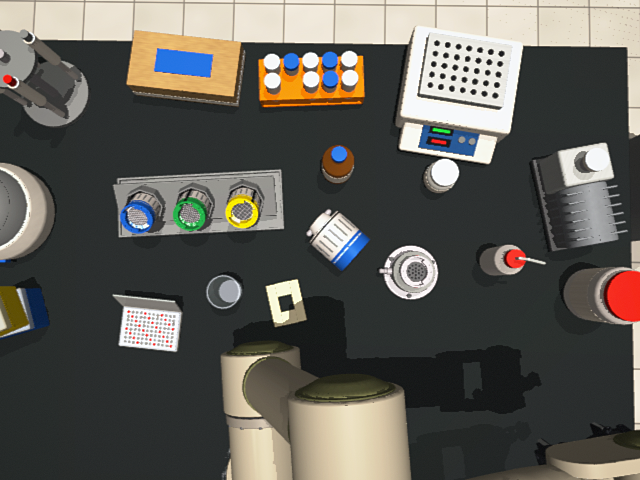

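View pics/wrist0.png

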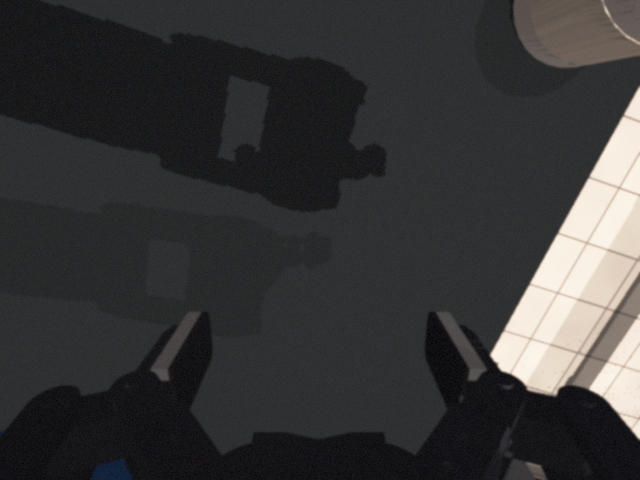

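Candidates for "fine": blue-collared stage in the rack at top px (140,215) / scene (518,318); large blue-collared drum lying loose at top (340,238) / scene (302,245), which is the larger size; blue caps in the orange box are not stages. I choose the rack one. Next, close crops of it and of the receiver.

```bash
cat > h.py <<'E'
import numpy as np, cv2
from rig import ctrl
def K(i): 
    f=240/np.tan(np.radians(i['fov_y']/2)); return f,i['cx'],i['cy']
def proj(i,P):
    f,cx,cy=K(i); P=np.atleast_2d(P); T=i['camera_from_world']; c=P@T[:3,:3].T+T[:3,3]
    return np.c_[f*c[:,0]/c[:,2]+cx, f*c[:,1]/c[:,2]+cy]
def ray(i,u,v):
    f,cx,cy=K(i); T=i['camera_from_world']; R=T[:3,:3]
    d=R.T@np.array([(u-cx)/f,(v-cy)/f,1]); return -R.T@T[:3,3], d
def atz(i,u,v,z):
    o,d=ray(i,u,v); return o+d*(z-o[2])/d[2]
E
python3 - <<'E'
from h import *
t=cv2.imread('pics/top0.png'); s=cv2.imread('pics/scene0.png')
a=cv2.resize(t[160:250,105:295],None,fx=4.2,fy=4.2,interpolation=cv2.INTER_CUBIC); cv2.imwrite('pics/c1.png',a)
a=cv2.resize(t[235:310,370:450],None,fx=7,fy=7,interpolation=cv2.INTER_CUBIC); cv2.imwrite('pics/c2.png',a)
a=cv2.resize(s[255:405,330:555],None,fx=3.5,fy=3.5,interpolation=cv2.INTER_CUBIC); cv2.imwrite('pics/c3.png',a)
E
```

```text
(no output)
```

View pics/c1.png

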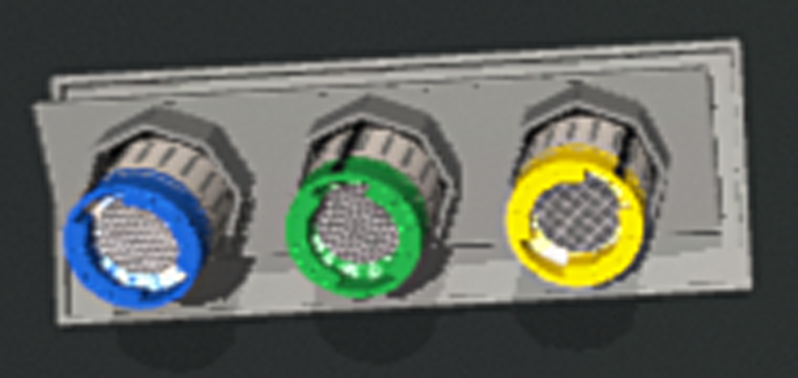

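View pics/c2.png

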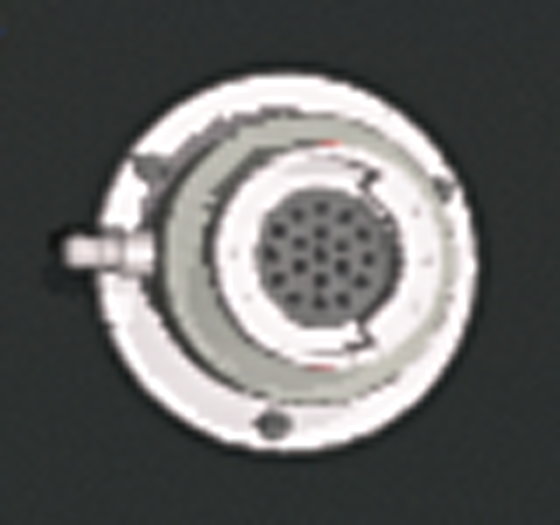

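View pics/c3.png

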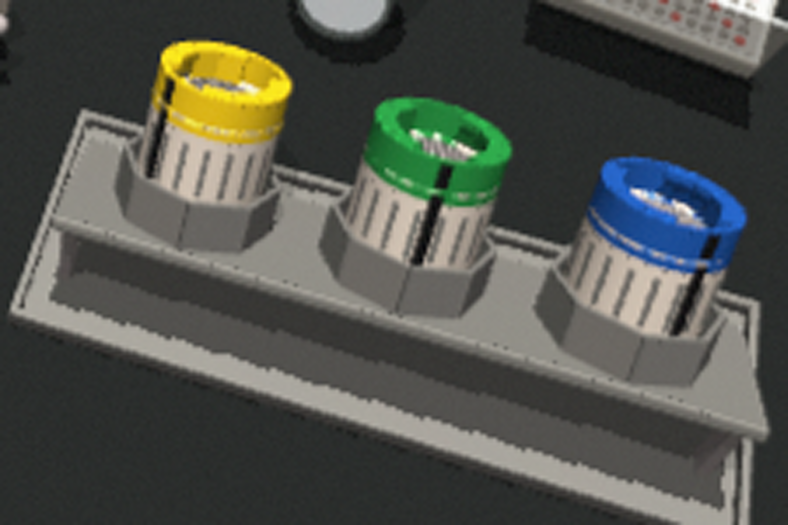

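```bash
cat > fit.py <<'E'
from h import *
from scipy.optimize import least_squares
th=np.radians(30)
def masks(name,path,boxes):
    im=cv2.imread(path); hsv=cv2.cvtColor(im,cv2.COLOR_BGR2HSV)
    R=dict(blue=((100,120,60),(125,255,255)),green=((50,120,40),(80,255,255)),yellow=((20,120,60),(35,255,255)))
    out={}
    for c,(lo,hi) in R.items():
        m=cv2.inRange(hsv,lo,hi); x0,y0,x1,y1=boxes[c]; mm=np.zeros_like(m); mm[y0:y1,x0:x1]=m[y0:y1,x0:x1]
        n,l,s,_=cv2.connectedComponentsWithStats(mm); k=1+np.argmax(s[1:,4]); ys,xs=np.nonzero(l==k)
        # pixel boundaries
        pts=np.concatenate([np.c_[xs+dx,ys+dy] for dx in(-.5,.5) for dy in(-.5,.5)]).astype(np.float32)
        h=cv2.convexHull(pts)[:,0]; out[c]=h
    return out
obs={'top':masks('top','pics/top0.png',dict(blue=(110,190,170,245),green=(165,190,215,240),yellow=(215,185,270,240))),
 'scene':masks('scene','pics/scene0.png',dict(blue=(485,290,555,350),green=(425,275,480,330),yellow=(365,260,420,310)))}
info={n:ctrl.camera_info(n) for n in obs}
ang=np.linspace(0,2*np.pi,60,endpoint=False)
def stageframe(x,y,yaw,oy,r=0):
    c,s=np.cos(yaw),np.sin(yaw); Rz=np.array([[c,-s,0],[s,c,0],[0,0,1]])
    a=np.array([-np.sin(th),0,np.cos(th)]); e=np.array([np.cos(th),0,np.sin(th)]); yv=np.array([0,1,0.])
    o=np.array([0,oy,52])+14*a
    return Rz@o+[x,y,0],Rz@np.c_[e,yv,a]
def collar(p0,R,h):
    return np.concatenate([p0+(R@np.c_[32*np.cos(ang),32*np.sin(ang),np.full(60,z)].T).T for z in(64,64-h)])
OY={}
def res(p,order=None):
    x,y,yaw,h=p[:4]; out=[]
    for ci,c in enumerate(('blue','green','yellow')):
        oy=OY[c]; p0,R=stageframe(x,y,yaw,oy)
        for n in obs:
            P=cv2.convexHull(proj(info[n],collar(p0,R,h)).astype(np.float32))
            out+= [cv2.pointPolygonTest(P,(float(u),float(v)),True) for u,v in obs[n][c]]
    return np.array(out)
if __name__=='__main__':
    OY.update(blue=105,green=0,yellow=-105)
    p0=atz(info['top'],195,205,60); print(p0)
    r=least_squares(res,[p0[0],p0[1],0,16],diff_step=1e-4,x_scale=[10,10,.1,5]); print(r.x,np.sqrt(np.mean(r.fun**2)))
    for c,oy in OY.items():
        f,R=stageframe(*r.x[:3],oy); print(c,'origin',f,'top',f+64*R[:,2])
    # receiver
    i=info['top']
    for (u,v) in [(370+330/7-.5,235+143/7-.5),(370+318/7-.5,235+367/7-.5)]: print('red',atz(i,u,v,80))
    E
E
sed -i '$d' fit.py; python3 fit.py
```

```text
[568.54795258 187.28993535  60.        ]
[5.76699426e+02 1.88202382e+02 7.30934114e-02 2.44763897e+01] 0.4401913412959622
blue origin [562.05014054 292.41081994  64.12435565] top [530.13558483 290.07391296 119.5499815 ]
green origin [569.71811659 187.69118404  64.12435565] top [537.80356089 185.35427705 119.5499815 ]
yellow origin [577.38609265  82.97154814  64.12435565] top [545.47153695  80.63464115 119.5499815 ]
red [ 472.56496207 -272.35284865   80.        ]
red [ 407.79043245 -269.46248416   80.        ]
```

```bash
cat > mark.py <<'E'
from fit import *
def cyl(i,u,v,p0,R,r=32):
    o,d=ray(i,u,v); o=R.T@(o-p0); d=R.T@d
    a=d[:2]@d[:2]; b=2*o[:2]@d[:2]; c=o[:2]@o[:2]-r*r; D=b*b-4*a*c
    if D<0: return None
    q=o+d*((-b-np.sqrt(D))/(2*a)); return np.degrees(np.arctan2(q[1],q[0])),q[2]
E
python3 - <<'E'
from mark import *
p=[576.70,188.20,0.0731]
S=info['scene'];T=info['top']
for c,oy,pts in [('blue',105,[(713,240),(708,260),(690,300),(680,325)]),('green',0,[(446,172),(440,192),(428,230),(418,258)]),('yellow',-105,[(170,85),(168,100),(160,125),(152,165)])]:
    f,R=stageframe(*p,oy)
    for u,v in pts: print(c,cyl(S,330+u/3.5-.36,255+v/3.5-.36,f,R))
f,R=stageframe(*p,-105)
for u,v in [(628,135),(622,165)]: print('yel top',cyl(T,105+u/4.2-.4,160+v/4.2-.4,f,R))
f,R=stageframe(*p,0)
for u,v in [(350,135),(343,165)]: print('gr top',cyl(T,105+u/4.2-.4,160+v/4.2-.4,f,R))
for (u,v) in [(66,252)]: print('barb tip',atz(T,370+u/7-.4,235+v/7-.4,30))
# foot ellipse
im=cv2.imread('pics/top0.png');g=cv2.cvtColor(im,cv2.COLOR_BGR2GRAY)[235:310,370:450]
m=(g>75).astype(np.uint8); m=cv2.morphologyEx(m,cv2.MORPH_OPEN,np.ones((9,9)))
c=max(cv2.findContours(m,0,cv2.CHAIN_APPROX_NONE)[0],key=len); (x,y),ax,an=cv2.fitEllipse(cv2.convexHull(c)); print(x+370,y+235,ax, [atz(T,x+370,y+235,z) for z in (0,8)])
E
```

```text
blue (np.float64(29.659953663940247), np.float64(58.07364539822032))
blue (np.float64(32.599885994380756), np.float64(47.4146516841177))
blue (np.float64(30.718715848912257), np.float64(25.775970054264405))
blue (np.float64(30.766988660682564), np.float64(11.98061574081214))
green (np.float64(6.504251784280967), np.float64(57.03294144815982))
green (np.float64(6.792077852759445), np.float64(46.32465459124069))
green (np.float64(6.883831472630825), np.float64(25.573052800751668))
green (np.float64(6.050055765092416), np.float64(9.850795687701464))
yellow (np.float64(-46.18298294850267), np.float64(57.52091607292675))
yellow (np.float64(-44.22714790466233), np.float64(49.882373662396844))
yellow (np.float64(-46.960829015676296), np.float64(35.13052262359304))
yellow (np.float64(-45.09548332410301), np.float64(13.109478060867275))
yel top (np.float64(-45.2446813549935), np.float64(6.093273116305227))
yel top (np.float64(-46.420248356490774), np.float64(45.364599816047985))
gr top (np.float64(12.629986828176573), np.float64(8.766352782230115))
gr top (np.float64(3.3080121241330684), np.float64(51.64175109216865))
barb tip [ 440.40074702 -201.83628568   30.        ]
413.879695892334 271.6054801940918 (45.88640213012695, 55.68753433227539) [array([ 440.57187837, -280.38439189,    0.        ]), array([ 440.38087865, -279.05323917,    8.        ])]
```

>>> apply_moves(commands=[[8.54,2.5,-2.6,0,0],[8.54,2.5,-2.6,0,0],[8.54,2.5,-2.6,0,0],[8.54,2.5,-2.6,0,0],[8.54,2.5,-2.6,0,0],[8.54,2.5,-2.6,0,0],[8.54,2.5,-2.6,0,0],[8.54,2.5,-2.6,0,0],[8.54,2.5,-2.6,0,0],[8.54,2.5,-2.6,0,0],[8.54,2.5,-2.6,0,0],[8.54,2.5,-2.6,0,0]], squeeze=20)

```text
time_s: 1.15
eef_pos: [351.6, -107.5, 242.4]
ee_rot: [0.0, 0.988, 0.157, 0.0]
force: [0.9, -0.9, -0.3]
grip_width: 0.996
```

>>> apply_moves(commands=[[8.54,0,0,0,-0.12],[8.54,0,0,0,-0.12],[8.54,0,0,0,-0.12],[8.54,0,0,0,-0.12],[8.54,0,0,0,-0.12],[8.54,0,0,0,-0.12],[8.54,0,0,0,-0.12],[8.54,0,0,0,-0.12],[8.54,0,0,0,-0.12],[8.54,0,0,0,-0.12],[8.54,0,0,0,-0.12],[8.54,0,0,0,-0.12]])

```text
time_s: 2.15
eef_pos: [351.2, -109.2, 242.2]
ee_rot: [-0.0, 0.636, 0.771, -0.0]
force: [0.1, -0.7, 0.3]
grip_width: 0.999
```

>>> apply_moves(commands=[[8.54,0,0,0,-0.12],[8.54,0,0,0,-0.12],[8.54,0,0,0,-0.12],[8.54,0,0,0,-0.12],[8.54,0,0,0,-0.12],[8.54,0,0,0,-0.12],[8.54,0,0,0,-0.12],[8.54,0,0,0,-0.12],[8.54,0,0,0,-0.12],[8.54,0,0,0,-0.12],[8.54,0,0,0,-0.12],[8.54,0,0,0,0]])

```text
time_s: 3.15
eef_pos: [351.2, -109.2, 242.2]
ee_rot: [-0.0, 0.031, 1.0, 0.0]
force: [0.0, -0.4, -0.4]
grip_width: 1.001
```

>>> apply_moves(commands=[[8.54,0,0,0,-0.12],[8.54,-1.8,3.2,0,-0.016],[8.54,-1.82,3.21,0,0],[8.54,-1.82,3.21,0,0],[8.54,-1.82,3.21,0,0],[8.54,-1.82,3.21,0,0],[8.54,-1.82,3.21,0,0],[8.54,-1.82,3.21,0,0],[8.54,-1.82,3.21,0,0],[8.54,-1.82,3.21,0,0],[8.54,-1.82,3.21,0,0],[8.54,-1.82,3.21,0,0]])

```text
time_s: 4.15
eef_pos: [526.9, 258.5, 242.0]
ee_rot: [-0.0, -0.033, 0.999, -0.0]
force: [-0.5, -1.6, 0.7]
grip_width: 0.998
```

>>> apply_moves(commands=[[8.54,-1.8,3.2,0,0],[8.54,0,0,0,0],[8.54,0,0,0,0]])

```text
time_s: 4.4
eef_pos: [542.2, 291.0, 241.0]
ee_rot: [-0.001, -0.034, 0.999, -0.0]
force: [-0.4, -0.5, 0.8]
grip_width: 1.001
```

```bash
python3 - <<'E'
from h import *
s=ctrl.sense(); i=ctrl.camera_info('wrist'); im=ctrl.capture('wrist')
print(s['eef_pos'],s['ee_rot'],s['joints'],s['force'])
f=np.array([562.05,292.41,64.12]);yaw=.0731;a=np.array([-.5*np.cos(yaw),-.5*np.sin(yaw),.866])
im=im[:,:,::-1].copy()
for P in (f+64*a,f+42*a,f):
    u=proj(i,P)[0];print(u); cv2.circle(im,tuple(int(x) for x in u),3,(0,0,255),-1)
cv2.imwrite('pics/w1.png',im)
np.save('w1.npy',i['camera_from_world'])
E
```

```text
[542.20562396 290.95079381 240.99645024] [-8.44948475e-04 -3.44371443e-02  9.99406475e-01 -2.56773061e-04] [ 3.02375197e-01  5.17981638e-01  1.20117619e+00 -4.83635239e-05
  1.42420038e+00 -1.33730196e+00] [-0.35709267 -0.47457725  0.80025427]
[317.30684865 217.98857636]
[317.43203805 225.45673217]
[317.62480212 236.9560463 ]
```

View pics/w1.png

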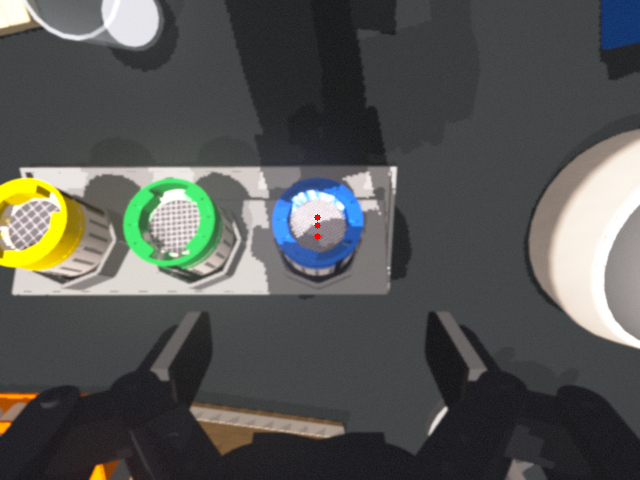

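```bash
cat > wfit.py <<'E'
from fit import *
def wfit(path,T,box,col,yaw,c0,h=24.5):
    i=ctrl.camera_info('wrist'); i=dict(i); i['camera_from_world']=T
    b={'blue':(0,0,1,1),'green':(0,0,1,1),'yellow':(0,0,1,1)}; 
    im=cv2.imread(path); hsv=cv2.cvtColor(im,cv2.COLOR_BGR2HSV)
    R=dict(blue=((100,110,40),(125,255,255)),yellow=((20,120,60),(35,255,255)))[col]
    m=cv2.inRange(hsv,*R); x0,y0,x1,y1=box; mm=np.zeros_like(m); mm[y0:y1,x0:x1]=m[y0:y1,x0:x1]
    n,l,s,_=cv2.connectedComponentsWithStats(mm);k=1+np.argmax(s[1:,4]); ys,xs=np.nonzero(l==k)
    pts=np.concatenate([np.c_[xs+dx,ys+dy] for dx in(-.5,.5) for dy in(-.5,.5)]).astype(np.float32)
    H=cv2.convexHull(pts)[:,0]
    _,Rs=stageframe(0,0,yaw,0)
    def f(p):
        P=cv2.convexHull(proj(i,collar(np.array([p[0],p[1],64.12]),Rs,h)).astype(np.float32))
        return [cv2.pointPolygonTest(P,(float(u),float(v)),True) for u,v in H]
    r=least_squares(f,c0,diff_step=1e-5,x_scale=10); return r.x,np.sqrt(np.mean(r.fun**2))
E
python3 - <<'E'
from wfit import *
print(wfit('pics/w1.png',np.load('w1.npy'),(260,160,380,280),'blue',.0731,[562,292]))
E
```

```text
(array([563.26364594, 292.44365395]), np.float64(0.7213384935439032))
```

>>> apply_moves(commands=[[8.54,0,0,2.5,0],[8.54,0,0,2.5,0],[8.54,0,0,2.5,0],[8.54,0,0,2.5,0],[8.54,0,0,2.0,0],[8.54,0,0,1.5,0],[8.54,0,0,1.2,0],[8.54,0,0,0,0],[8.54,0,0,0,0]])

```text
time_s: 5.2
eef_pos: [542.4, 289.2, 95.8]
ee_rot: [0.0, -0.034, 0.999, -0.0]
force: [0.6, 0.0, 0.3]
grip_width: 0.999
```

```bash
cat > look.py <<'E'
import sys
from h import *
tag=sys.argv[1]
s=ctrl.sense(); print(s['time_s'],s['eef_pos'],s['ee_rot'],s['force'],s['wrist_torque'],s['grip_width'],s['joints'][5])
for n in sys.argv[2:]:
    p=n.split(':'); i=ctrl.camera_info(p[0]); np.save(f'{tag}_{p[0]}.npy',i['camera_from_world']); im=ctrl.capture(p[0])[:,:,::-1]; cv2.imwrite(f'pics/{tag}_{p[0]}.png',im)
    if len(p)>1:
        x0,y0,x1,y1=map(int,p[1].split(',')); k=min(800/(x1-x0),600/(y1-y0)); cv2.imwrite(f'pics/{tag}_{p[0]}c.png',cv2.resize(im[y0:y1,x0:x1],None,fx=k,fy=k,interpolation=cv2.INTER_CUBIC)); print(p[0],'k',k)
E
python3 look.py g1 wrist scene:420,220,620,370
```

```text
5.2 [542.39023567 289.22918768  95.80712017] [ 6.81153174e-05 -3.43580322e-02  9.99409586e-01 -1.35180417e-05] [0.62159715 0.04367756 0.31626528] [ 0.00730879  0.02520196 -0.00080954] 0.9991522356702652 -1.3399276774457338
scene k 4.0
```

View pics/g1_wrist.png

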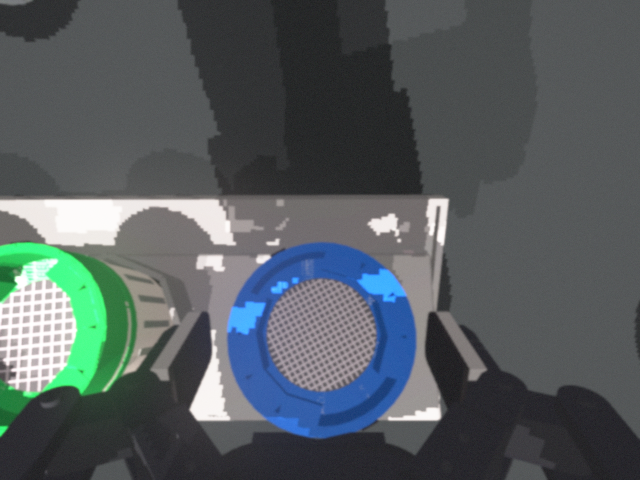

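View pics/g1_scenec.png

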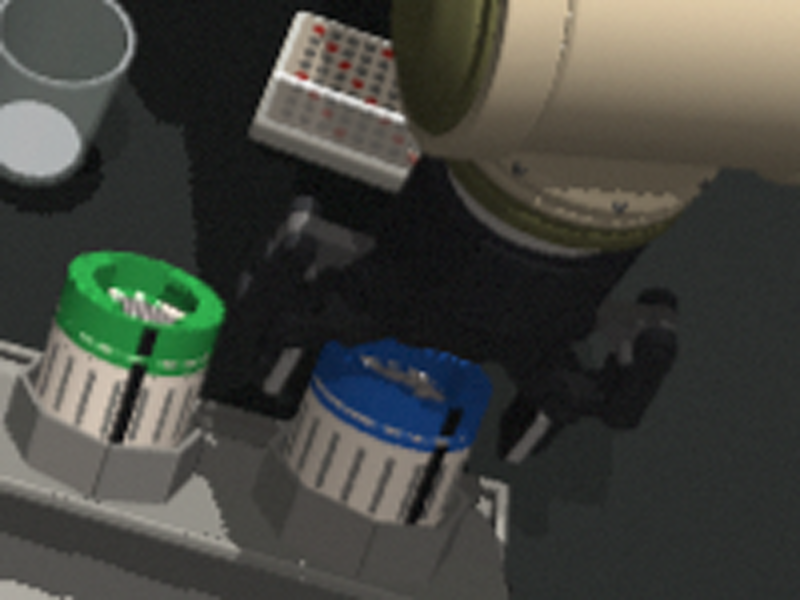

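>>> apply_moves(commands=[[8.54,0,0.16,0.3,0],[7.0,0,0,0,0],[6.0,0,0,0,0],[6.0,0,0,0,0],[6.0,0,0,0,0],[6.0,0,0,0,0],[6.0,0,0,0,0],[6.0,0,0,0,0]], squeeze=30)

```text
time_s: 5.97
eef_pos: [542.3, 291.4, 92.9]
ee_rot: [0.0, -0.035, 0.999, 0.0]
force: [-2.8, -1.1, 5.3]
grip_width: 0.735
```

```bash
python3 look.py g2 wrist scene:420,220,620,370
```

```text
5.9667 [542.29150917 291.40359811  92.8512475 ] [ 2.52480442e-04 -3.51114645e-02  9.99383369e-01  5.36422503e-05] [-2.7578462  -1.06690452  5.29781156] [-0.15517978  0.36873111  0.0562359 ] 0.7348863466833399 -1.337977711320102
scene k 4.0
```

View pics/g2_scenec.png

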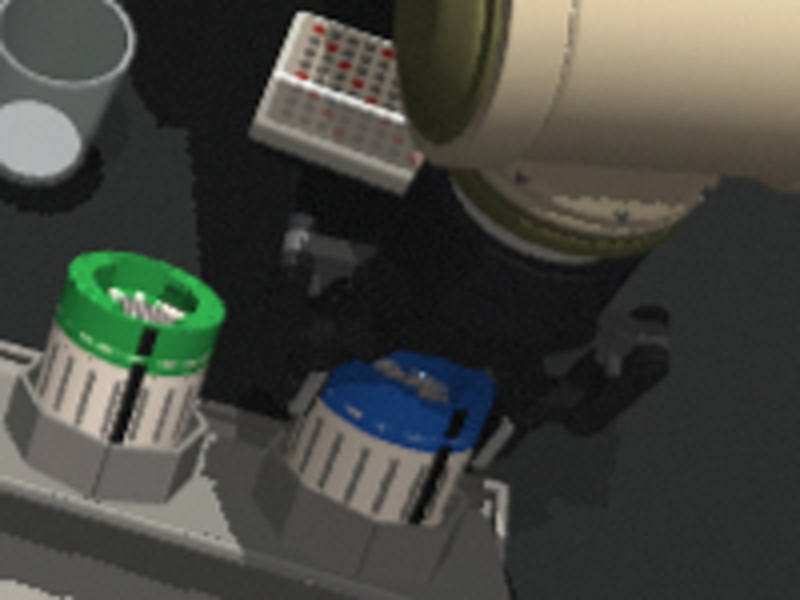

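>>> apply_moves(commands=[[6.0,0.25,0,-0.43,0],[6.0,0.25,0,-0.43,0],[6.0,0.25,0,-0.43,0],[6.0,0.25,0,-0.43,0],[6.0,0.25,0,-0.43,0],[6.0,0.25,0,-0.43,0],[6.0,0.25,0,-0.43,0],[6.0,0.25,0,-0.43,0],[6.0,0,0,-1,0],[6.0,0,0,-1,0],[6.0,0,0,0,0],[6.0,0,0,0,0]])

```text
time_s: 7.07
eef_pos: [522.6, 290.1, 147.5]
ee_rot: [0.001, -0.035, 0.999, 0.0]
force: [-0.0, -0.5, -1.5]
grip_width: 0.735
```

```bash
python3 look.py g3 wrist scene:420,220,620,370
```

```text
7.0667 [522.60932873 290.06108466 147.51914069] [ 7.65668252e-04 -3.50538325e-02  9.99385107e-01  2.26385552e-04] [-0.03283098 -0.54260173 -1.54595845] [ 0.03802202  0.02077518 -0.02054874] 0.735349101699146 -1.3300663090530218
scene k 4.0
```

View pics/g3_scenec.png

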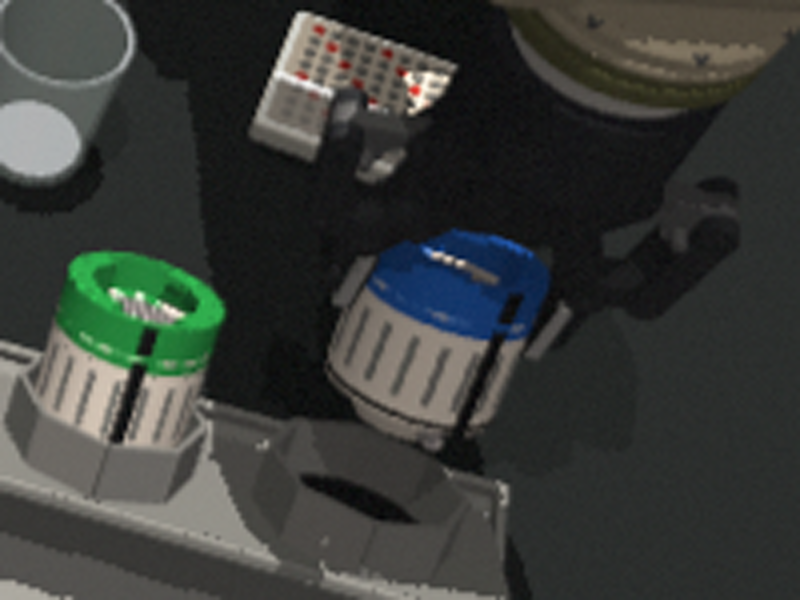

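View pics/g3_wrist.png

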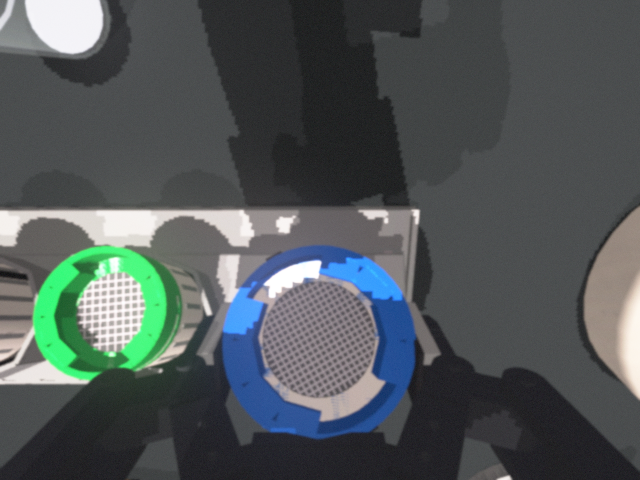

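>>> apply_moves(commands=[[6.0,0,0,-1.2,0.1],[6.0,0,0,-1.2,0.11],[6.0,0,0,-1.2,0.11],[6.0,0,0,-1.2,0.11],[6.0,0,0,-1.2,0.11],[6.0,0,0,0,0.1],[6.0,-1.0,-2.48,0,0],[6.0,-1.0,-2.48,0,0],[6.0,-1.0,-2.48,0,0],[6.0,-1.0,-2.48,0,0],[6.0,-1.0,-2.48,0,0],[6.0,-1.0,-2.48,0,0]])

```text
time_s: 8.17
eef_pos: [491.9, 131.2, 206.2]
ee_rot: [-0.0, 0.281, 0.96, -0.0]
force: [0.8, 0.1, -2.5]
grip_width: 0.734
```

>>> apply_moves(commands=[[6.0,-1.0,-2.48,0,0],[6.0,-1.0,-2.48,0,0],[6.0,-1.0,-2.48,0,0],[6.0,-1.0,-2.48,0,0],[6.0,-1.0,-2.48,0,0],[6.0,-1.0,-2.48,0,0]])

```text
time_s: 8.67
eef_pos: [462.2, -26.5, 206.4]
ee_rot: [-0.0, 0.281, 0.96, 0.0]
force: [-0.1, -0.7, -1.4]
grip_width: 0.739
```

```bash
python3 look.py g4 wrist scene
```

```text
8.6667 [462.1627149  -26.52716614 206.38177923] [-3.22763130e-04  2.81056799e-01  9.59691081e-01  1.70409664e-05] [-0.10046987 -0.72957661 -1.41500249] [ 0.01640859 -0.04700432 -0.00507697] 0.7390906503992598 -1.3123071722906334
```

View pics/g4_wrist.png

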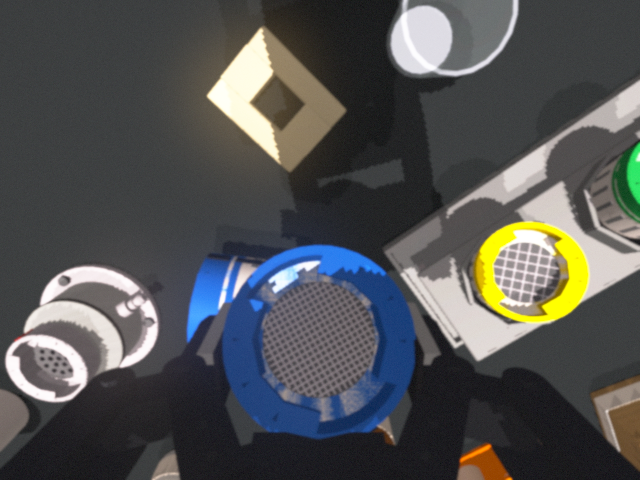

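View pics/g4_scene.png

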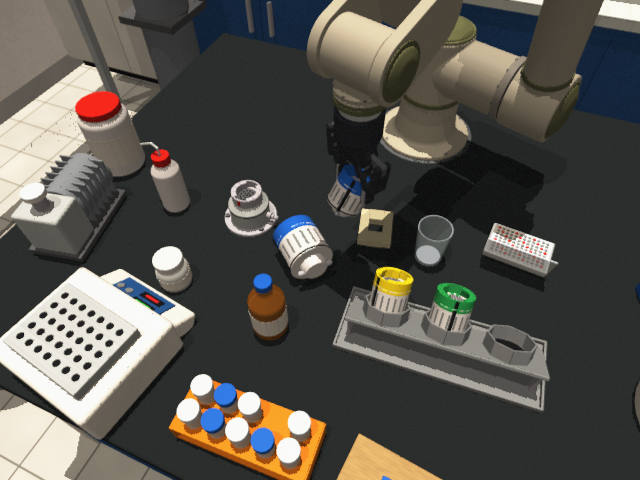

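```bash
python3 - <<'E'
from h import *
i=dict(ctrl.camera_info('wrist')); i['camera_from_world']=np.load('g4_wrist.npy')
print(atz(i,46.5,367,85))
im=cv2.imread('pics/g4_wrist.png')
C=np.array([440.3,-271.3,85]);an=np.linspace(0,6.28,100)
for P in C+np.c_[32*np.cos(an),32*np.sin(an),0*an]:
    u=proj(i,P)[0]; cv2.circle(im,(int(round(u[0])),int(round(u[1]))),0,(0,0,255),-1)
cv2.imwrite('pics/x.png',cv2.resize(im[250:420,0:170],None,fx=3.5,fy=3.5))
t=dict(ctrl.camera_info('top')); im=cv2.imread('pics/top0.png')
im=cv2.resize(im[235:310,370:450],None,fx=7,fy=7,interpolation=cv2.INTER_CUBIC)
for P in np.r_[C+np.c_[32*np.cos(an),32*np.sin(an),0*an],C+np.c_[58*np.cos(an),58*np.sin(an),0*an-80]]:
    u=proj(t,P)[0]; cv2.circle(im,(int(round((u[0]-370+.5)*7)),int(round((u[1]-235+.5)*7))),1,(0,0,255),-1)
cv2.imwrite('pics/x2.png',im)
E
```

```text
[ 438.74001839 -269.34092445   85.        ]
```

View pics/x.png

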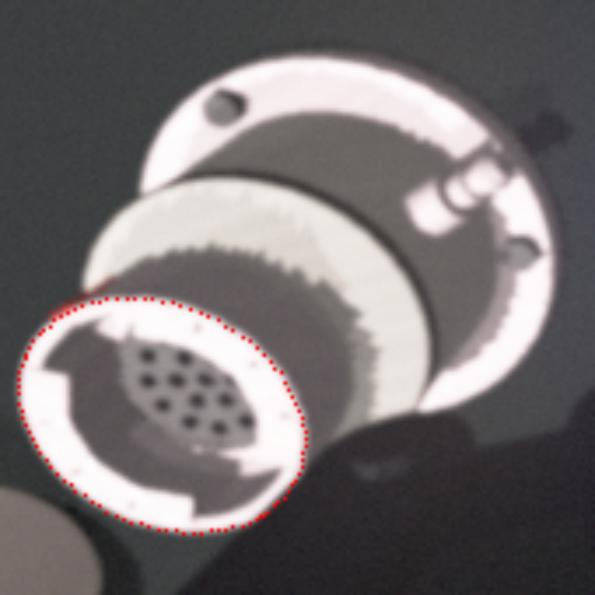

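View pics/x2.png

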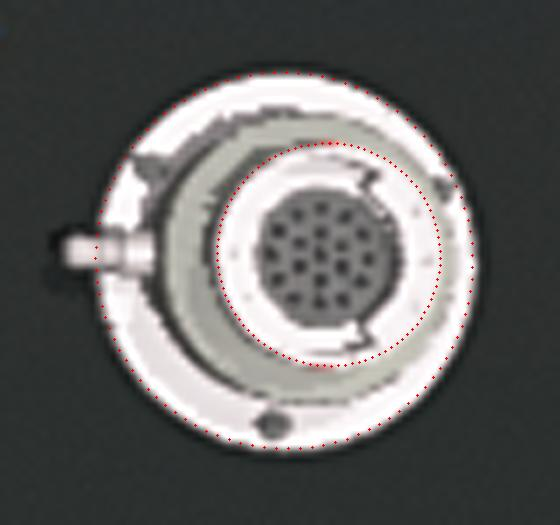

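>>> apply_moves(commands=[[6.0,-1.13,-2.72,0,0],[6.0,-1.13,-2.72,0,0],[6.0,-1.13,-2.72,0,0],[6.0,-1.13,-2.72,0,0],[6.0,-1.13,-2.72,0,0],[6.0,-1.13,-2.72,0,0],[6.0,-1.13,-2.72,0,0],[6.0,-1.13,-2.72,0,0],[6.0,0,0,2.5,0],[6.0,0,0,2.5,0],[6.0,0,0,1.3,0],[6.0,0,0,0,0]])

```text
time_s: 9.77
eef_pos: [420.5, -256.0, 140.8]
ee_rot: [-0.003, 0.281, 0.96, 0.002]
force: [-1.0, 0.2, -2.3]
grip_width: 0.734
```

```bash
python3 look.py g5 wrist scene:180,110,340,230 top:360,210,480,300
```

```text
9.7667 [ 420.47190265 -256.00684334  140.75061752] [-0.00266491  0.28111685  0.9596686   0.00154495] [-0.98518143  0.15127228 -2.28890503] [-0.0033447 -0.0158983  0.0017262] 0.734001826140869 -1.7864511634826747
scene k 5.0
top k 6.666666666666667
```

View pics/g5_scenec.png

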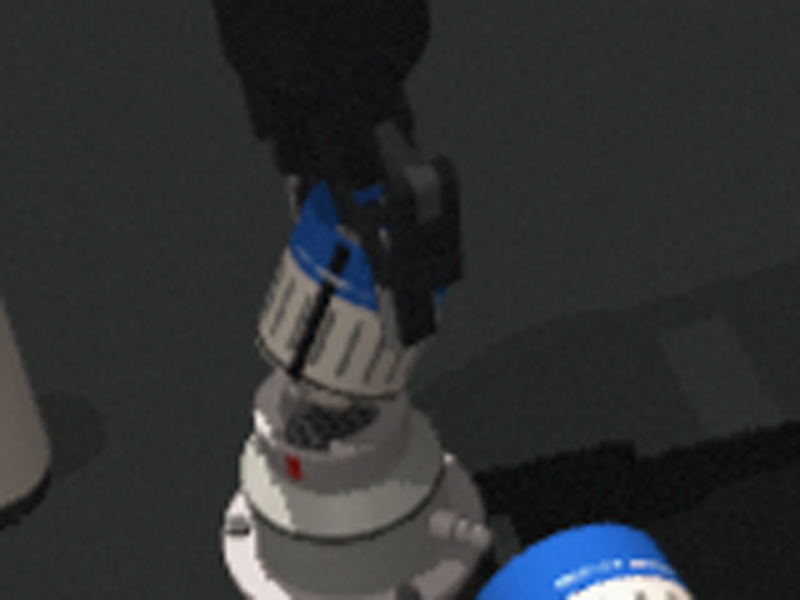

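View pics/g5_wrist.png

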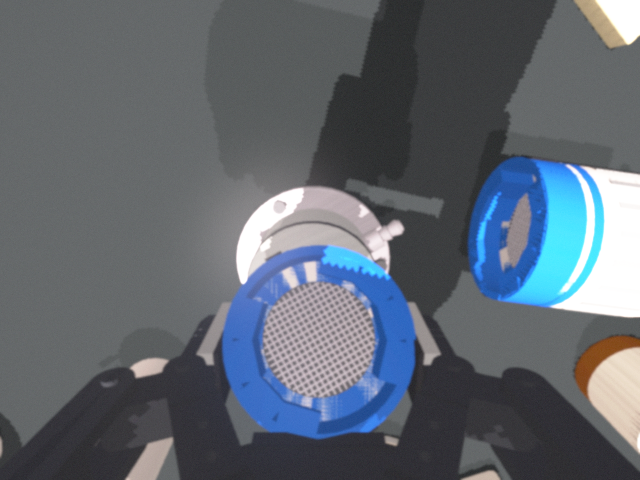

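>>> apply_moves(commands=[[6.0,-0.15,-0.2,0,0],[6.0,0,0,0.4,0],[6.0,0,0,0.4,0],[6.0,0,0,0.2,0],[6.0,0,0,0,0]], squeeze=20)

```text
time_s: 10.33
eef_pos: [421.4, -259.6, 133.2]
ee_rot: [-0.0, 0.281, 0.96, 0.0]
force: [0.4, 0.4, -2.1]
grip_width: 0.738
```

```bash
python3 look.py g6 scene:180,110,340,230
```

```text
10.3333 [ 421.44798849 -259.59849495  133.21468079] [-4.03853953e-04  2.81047760e-01  9.59693668e-01  2.39542187e-04] [ 0.43044453  0.44857609 -2.07512884] [-0.04825098  0.01844113 -0.013123  ] 0.7379494935387871 -1.7903086842274318
scene k 5.0
```

View pics/g6_scenec.png

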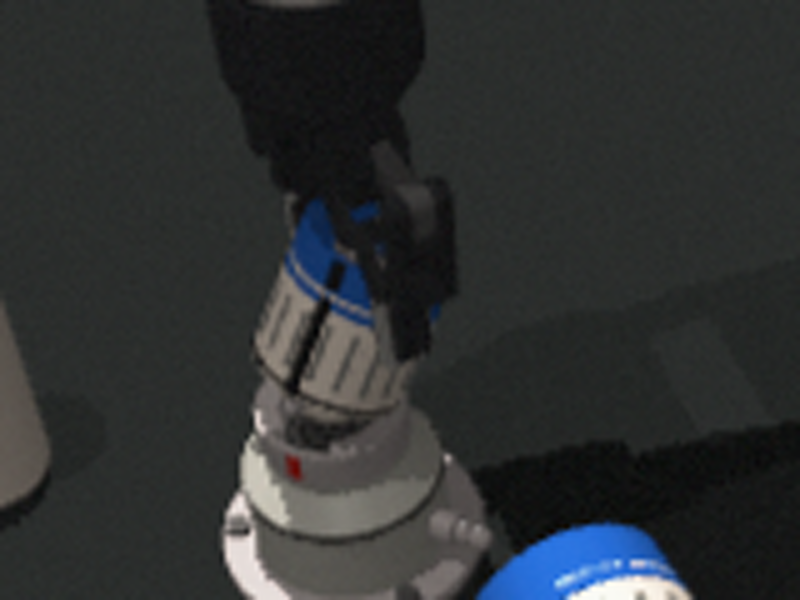

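>>> apply_moves(commands=[[6.0,0,0,0.2,0],[6.0,0,0,0.2,0],[6.0,0,0,0.1,0],[6.0,0,0,0,0]])

```text
time_s: 10.72
eef_pos: [422.2, -260.3, 129.8]
ee_rot: [0.001, 0.281, 0.96, -0.0]
force: [-0.3, 1.4, 8.2]
grip_width: 0.735
```

>>> apply_moves(commands=[[6.0,0,0,0.15,0],[6.0,0,0,0.1,0],[6.0,0,0,0,0]])

```text
time_s: 10.97
eef_pos: [423.3, -261.1, 129.0]
ee_rot: [0.003, 0.281, 0.96, -0.001]
force: [0.8, 2.0, 19.5]
grip_width: 0.736
```

```bash
python3 look.py g7 wrist scene:200,120,300,195
```

```text
10.9667 [ 423.2970325  -261.08525915  129.03164785] [ 0.0031258   0.28109408  0.95967415 -0.00137258] [ 0.77494803  1.9944791  19.4770844 ] [ 0.52403311 -0.0166085   0.01319816] 0.7356090804741194 -1.7903093369043845
scene k 8.0
```

View pics/g7_scenec.png

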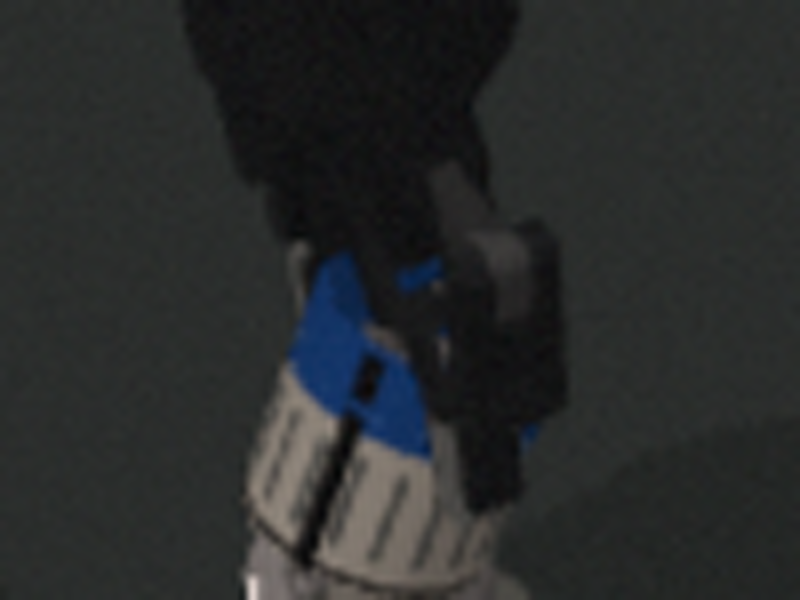

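>>> apply_moves(commands=[[6.0,-0.2,0,0.05,0],[6.0,-0.2,0,0.05,0],[6.0,-0.2,0,0.05,0],[6.0,-0.2,0,0.05,0],[6.0,0,0,0,0]])

```text
time_s: 11.48
eef_pos: [429.7, -265.5, 126.3]
ee_rot: [0.002, 0.281, 0.96, -0.001]
force: [-0.2, -0.5, 13.8]
grip_width: 0.736
```

```bash
python3 look.py g8 wrist scene:200,120,300,195
```

```text
11.4833 [ 429.68332625 -265.49968316  126.33907309] [ 0.00238553  0.28106053  0.95968609 -0.00137665] [-0.23050331 -0.48343332 13.84987192] [0.08243996 0.24230776 0.01100088] 0.7362732560519353 -1.786674699117459
scene k 8.0
```

View pics/g8_scenec.png

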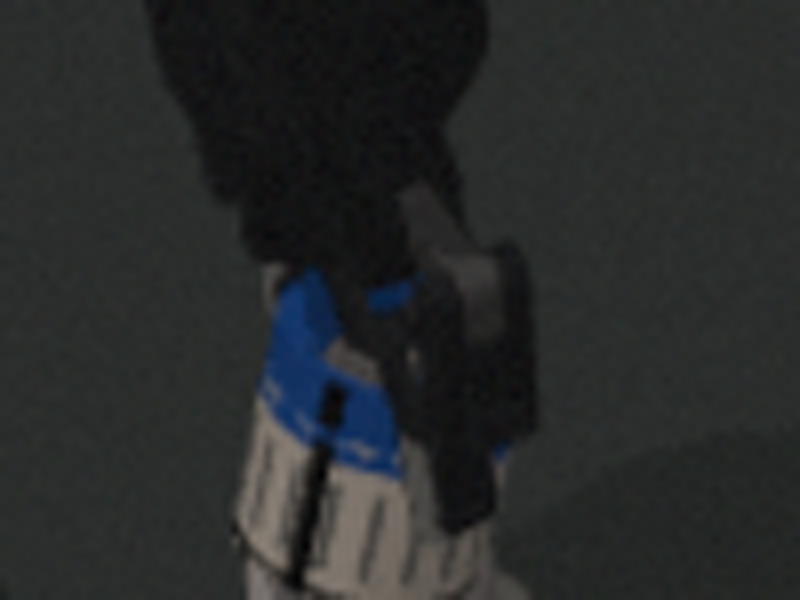

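View pics/g8_wrist.png

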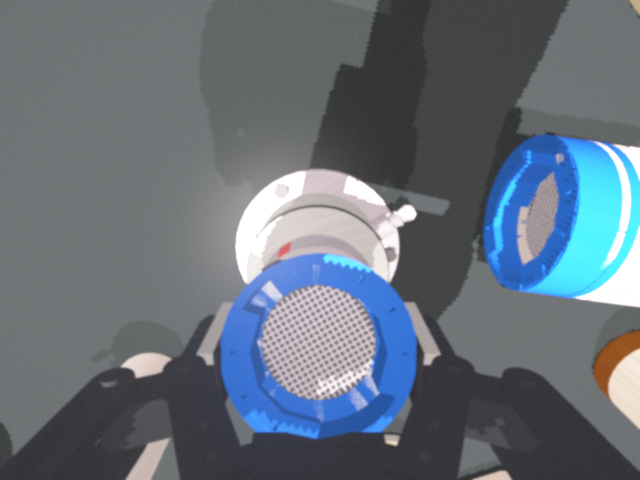

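>>> apply_moves(commands=[[6.0,-0.2,0,0.1,0],[6.0,-0.2,0,0.1,0],[6.0,-0.2,0,0.12,0],[6.0,-0.2,0,0.12,0],[6.0,-0.2,0,0.12,0],[6.0,-0.1,0,0.1,0],[6.0,0,0,0,0]])

```text
time_s: 12.17
eef_pos: [438.6, -271.4, 120.0]
ee_rot: [0.002, 0.281, 0.96, -0.001]
force: [2.0, -3.2, 8.7]
grip_width: 0.741
```

```bash
python3 look.py g9 wrist scene:200,120,320,210
```

```text
12.1667 [ 438.59190583 -271.39043877  119.9923947 ] [ 0.00211856  0.28106133  0.95968631 -0.00148916] [ 1.98565253 -3.18604306  8.65477767] [-0.45490506  0.23986567 -0.13793447] 0.74062915179095 -1.781897758264
scene k 6.666666666666667
```

View pics/g9_scenec.png

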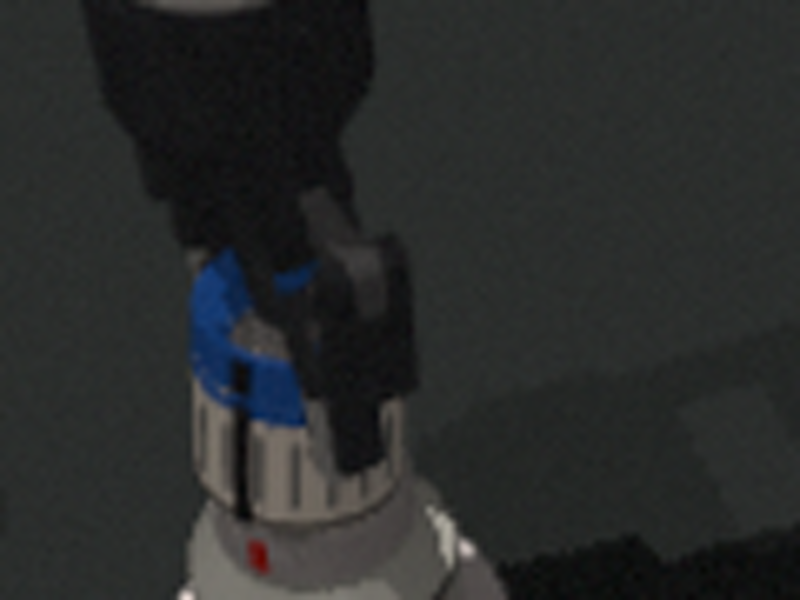

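View pics/g9_wrist.png

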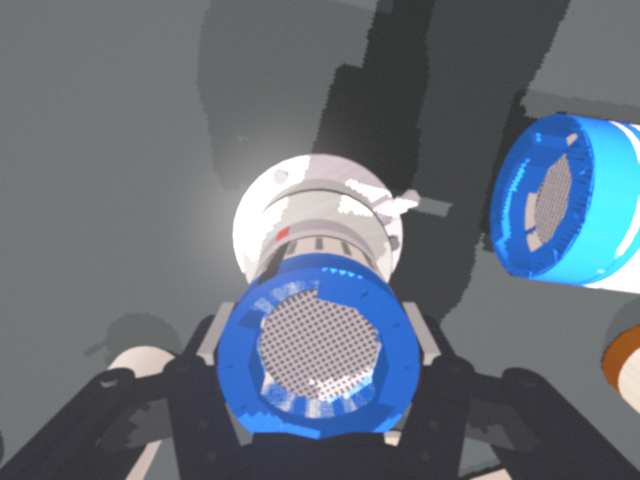

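>>> apply_moves(commands=[[6.0,0,0,0.1,0],[6.0,0,0,0.1,0],[6.0,0,0,0,0],[6.0,0,0,0,0]])

```text
time_s: 12.6
eef_pos: [439.7, -272.1, 118.8]
ee_rot: [0.004, 0.281, 0.96, -0.002]
force: [2.4, -2.2, 18.0]
grip_width: 0.739
```

```bash
cat > ov.py <<'E'
import sys
from h import *
# overlay upright stage: rim circle & shoulder circle
tag,n,x,y,zb,box=sys.argv[1:7]; x,y,zb=map(float,(x,y,zb))
i=dict(ctrl.camera_info(n)); i['camera_from_world']=np.load(f'{tag}_{n}.npy'); im=cv2.imread(f'pics/{tag}_{n}.png')
x0,y0,x1,y1=map(int,box.split(',')); k=min(800/(x1-x0),600/(y1-y0)); im=cv2.resize(im[y0:y1,x0:x1],None,fx=k,fy=k,interpolation=cv2.INTER_CUBIC)
an=np.linspace(0,6.28,120)
for z,c in ((zb,(0,0,255)),(zb+64,(0,255,0))):
    for u in proj(i,np.c_[x+32*np.cos(an),y+32*np.sin(an),0*an+z]): cv2.circle(im,(int((u[0]-x0+.5)*k),int((u[1]-y0+.5)*k)),1,c,-1)
cv2.imwrite(f'pics/ov_{tag}_{n}.png',im)
E
python3 look.py g10 wrist scene; python3 ov.py g10 scene 440.3 -271.3 85 200,120,320,210;python3 ov.py g10 wrist 440.3 -271.3 85 160,120,480,480
```

```text
12.6 [ 439.67407878 -272.09889478  118.79740311] [ 0.00397442  0.28109434  0.95966954 -0.00213293] [ 2.44672685 -2.23376069 17.99137996] [-0.10066465 -0.08274972 -0.00281265] 0.7387076570214448 -1.7819991872089775
```

View pics/ov_g10_scene.png

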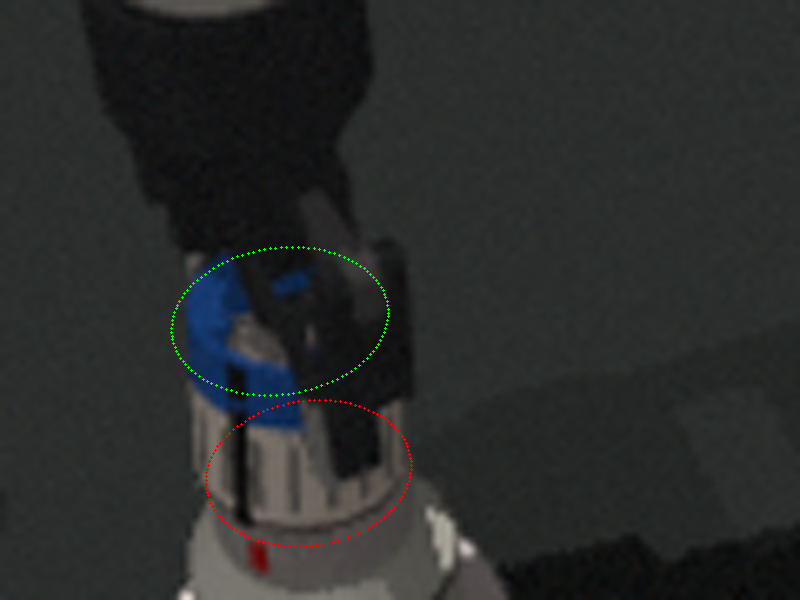

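View pics/ov_g10_wrist.png

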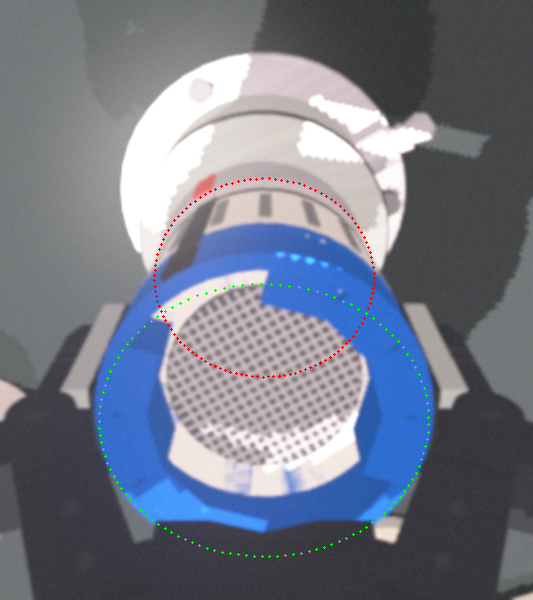

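```bash
python3 - <<'E'
from mark import *
k=800/120; C=np.array([440.3,-271.3,85]); I=np.eye(3)
for n,(u,v) in dict(line_lo=(243,512),line_hi=(238,440),red=(257,548),red2=(261,568)).items():
    print(n,cyl(info['scene'],200+u/k-.5,120+v/k-.5,C,I))
i=dict(ctrl.camera_info('wrist')); i['camera_from_world']=np.load('g10_wrist.npy'); k=600/360
for n,(u,v) in dict(line=(178,262),line2=(205,215),red=(200,190),red2=(210,178)).items():
    print(n,cyl(i,160+u/k-.5,120+v/k-.5,C,I))
E
```

```text
line_lo (np.float64(-6.511945040303926), np.float64(11.150629036319287))
line_hi (np.float64(0.5905689711238957), np.float64(43.54701189496518))
red (np.float64(-1.9655663438088757), np.float64(-3.5764153869876054))
red2 (np.float64(-2.133182039428767), np.float64(-12.652280906162446))
line (np.float64(-177.1016989053432), np.float64(41.57723362246669))
line2 (np.float64(174.8832795676247), np.float64(18.800119115587393))
red (np.float64(-176.51522474147438), np.float64(-8.962488458503856))
red2 (np.float64(178.32735953279618), np.float64(-15.752037511539783))
```

>>> apply_moves(commands=[[6.0,-0.15,0,0.05,0],[6.0,-0.15,0,0.05,0],[6.0,-0.15,0,0.05,0],[6.0,-0.15,0,0.05,0],[6.0,0,0,0,0],[6.0,0,0,0,0]])

```text
time_s: 13.2
eef_pos: [443.6, -274.5, 115.4]
ee_rot: [0.002, 0.281, 0.96, -0.001]
force: [0.4, -1.6, 11.5]
grip_width: 0.736
```

```bash
python3 look.py g11 wrist scene; python3 ov.py g11 scene 440.3 -271.3 85 200,120,320,210;python3 ov.py g11 wrist 440.3 -271.3 85 160,120,480,480
```

```text
13.2 [ 443.64192115 -274.53973933  115.42090018] [ 0.00193385  0.28099154  0.95970743 -0.00129256] [ 0.43092182 -1.63763188 11.53844974] [-0.01801108  0.25472869  0.08840688] 0.7364775822797591 -1.7796168090829938
```

View pics/ov_g11_scene.png

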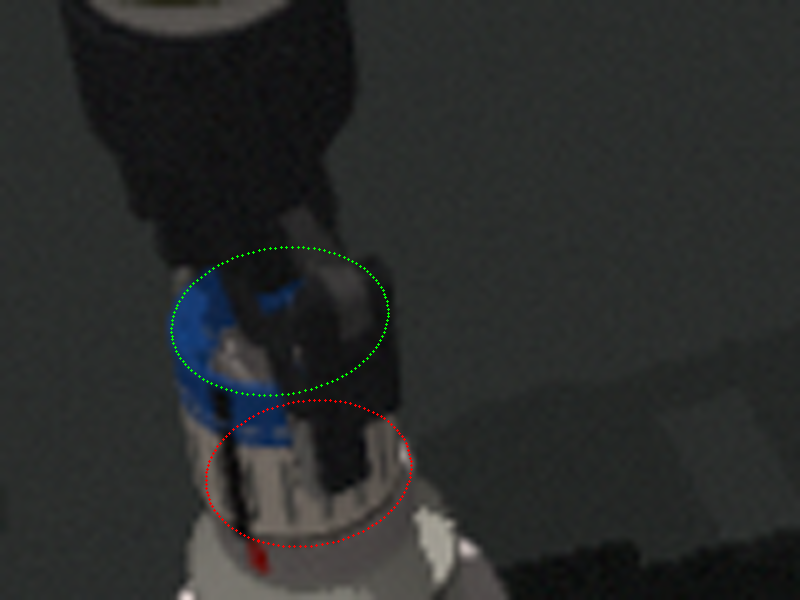

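View pics/ov_g11_wrist.png

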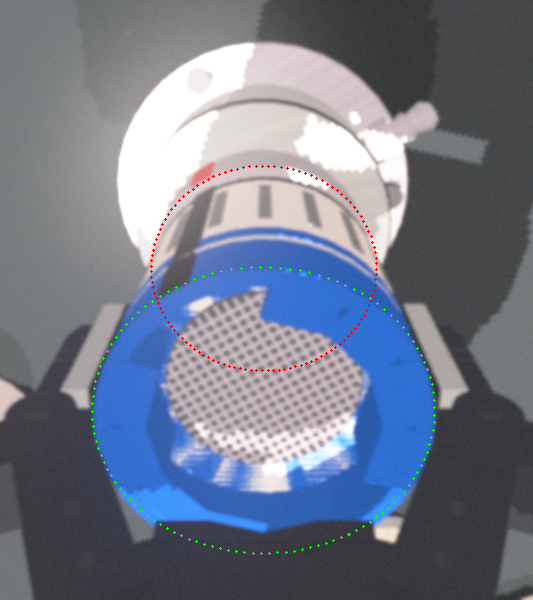

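>>> apply_moves(commands=[[6.0,0,0,0.1,0],[6.0,0,0,0,0],[8.0,0,0,-0.1,0],[8.0,0,0,0,0],[8.0,0,0,0,0],[8.0,0.2,0,0,0],[8.0,0.2,0,0,0],[8.0,0,0,0,0]])

```text
time_s: 13.97
eef_pos: [438.9, -270.8, 113.4]
ee_rot: [-0.0, 0.281, 0.96, 0.0]
force: [-0.2, -0.3, -0.4]
grip_width: 0.936
```

```bash
python3 look.py g12 wrist scene; python3 ov.py g12 scene 440.3 -271.3 85 200,120,320,210;python3 ov.py g12 wrist 440.3 -271.3 85 160,120,480,480
```

```text
13.9667 [ 438.9499724  -270.83230318  113.39337166] [-3.12809411e-04  2.81050731e-01  9.59692849e-01  1.56825141e-04] [-0.24238242 -0.29620269 -0.4206698 ] [-0.01698562 -0.01776118  0.00606113] 0.9359660252729488 -1.781261473659587
```

View pics/ov_g12_scene.png

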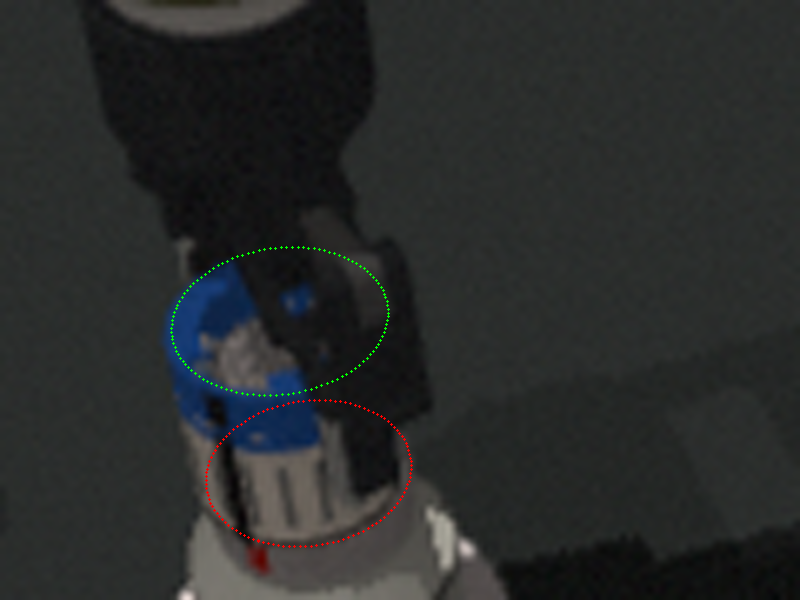

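View pics/ov_g12_wrist.png

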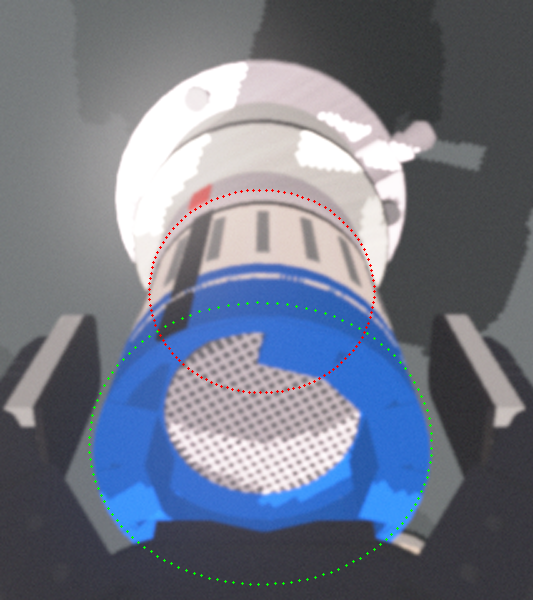

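>>> apply_moves(commands=[[6.0,-0.12,0,0,0],[6.0,0,0,0,0],[6.0,0,0,0,0],[6.0,0,0,0,0],[6.0,0,0,0,0.1],[6.0,0,0,0,0.1],[6.0,0,0,0,0.1],[6.0,0,0,0,0.1],[6.0,0,0,0,0.1],[6.0,0,0,0,0.1],[6.0,0,0,0,0],[6.0,0,0,0,0]], squeeze=35)

```text
time_s: 15.07
eef_pos: [440.6, -272.0, 113.9]
ee_rot: [0.0, 0.551, 0.835, -0.0]
force: [0.3, -0.2, 4.6]
grip_width: 0.739
```

```bash
python3 look.py g13 wrist scene:200,120,320,210
```

```text
15.0667 [ 440.56911544 -271.99936071  113.9116324 ] [ 4.65298190e-04  5.50964839e-01  8.34528326e-01 -5.54674206e-05] [ 0.33724108 -0.21212373  4.64444616] [-6.88338115e-04 -1.56852697e-06 -1.06405403e-01] 0.7388048024497074 -1.1834887300604717
scene k 6.666666666666667
```

View pics/g13_wrist.png

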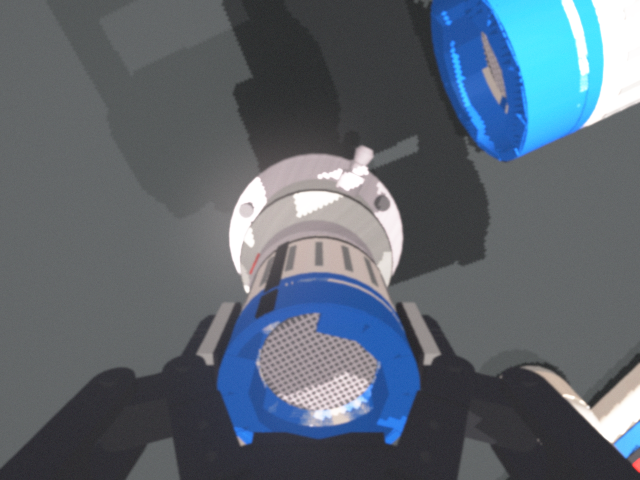

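>>> apply_moves(commands=[[6.0,0,0,0,0.1],[6.0,0,0,0,0.1],[6.0,0,0,0,0.1],[6.0,0,0,0,0.1],[6.0,0,0,0,0.1],[6.0,0,0,0,0.1],[6.0,0,0,0,0.05],[6.0,0,0,0,0.05],[6.0,0,0,0,0]])

```text
time_s: 15.92
eef_pos: [440.5, -272.0, 113.9]
ee_rot: [0.0, 0.804, 0.594, 0.0]
force: [0.5, 0.2, 5.3]
grip_width: 0.735
```

>>> apply_moves(commands=[[6.0,0,0,0,0.04],[6.0,0,0,0,0.04],[6.0,0,0,0,0]])

```text
time_s: 16.17
eef_pos: [440.5, -272.2, 113.9]
ee_rot: [0.001, 0.827, 0.562, -0.0]
force: [0.2, -1.4, 5.2]
grip_width: 0.738
```

```bash
python3 look.py g14 wrist scene:200,120,320,210
```

```text
16.1667 [ 440.49968225 -272.20086289  113.93836421] [ 6.26048131e-04  8.27274980e-01  5.61796858e-01 -7.45765621e-05] [ 0.20061719 -1.44160377  5.16181014] [-0.22403429  0.06755729  0.06086263] 0.7378759610117586 -0.40192395044705
scene k 6.666666666666667
```

View pics/g14_wrist.png

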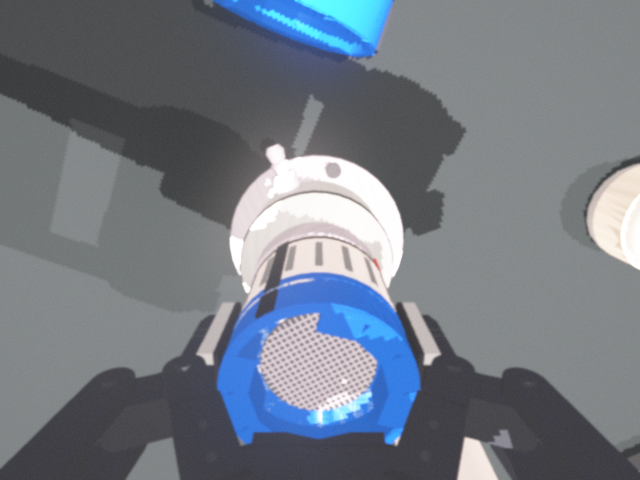

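>>> apply_moves(commands=[[6.0,0,0,0,0.04],[6.0,0,0,0,0.04],[6.0,0,0,0,0]])

```text
time_s: 16.52
eef_pos: [441.4, -272.8, 114.1]
ee_rot: [0.002, 0.849, 0.528, 0.001]
force: [6.2, -4.4, 0.5]
grip_width: 0.74
```

```bash
python3 look.py g15 wrist
```

```text
16.5167 [ 441.44734087 -272.84707165  114.07322455] [2.24643768e-03 8.48990351e-01 5.28403334e-01 5.05061054e-04] [ 6.1734613  -4.36004135  0.53142119] [-0.87439127 -1.17107654  0.17185804] 0.7398460713691056 -0.32220117600693443
```

>>> apply_moves(commands=[[6.0,0,0,0,0.05],[6.0,0,0,0,0.05],[6.0,0,0,0,0]])

```text
time_s: 16.82
eef_pos: [442.8, -271.5, 114.3]
ee_rot: [0.002, 0.874, 0.486, 0.002]
force: [14.3, 4.5, 3.4]
grip_width: 0.739
```

```bash
python3 look.py g16 wrist scene:200,120,320,210 top:360,210,480,300; python3 -c "
import cv2,numpy as np
ims=[cv2.imread(f'pics/g{k}_wrist.png')[200:450,200:440] for k in (14,15,16)]
cv2.imwrite('pics/cmp.png',np.hstack(ims))"
```

```text
16.8167 [ 442.77684124 -271.48404566  114.3233901 ] [0.00208094 0.87420172 0.48555293 0.00231751] [14.29724343  4.47326428  3.36650538] [ 0.59894297 -2.5032982   0.7953795 ] 0.7389875845742224 -0.22265101968841366
scene k 6.666666666666667
top k 6.666666666666667
```

View pics/cmp.png

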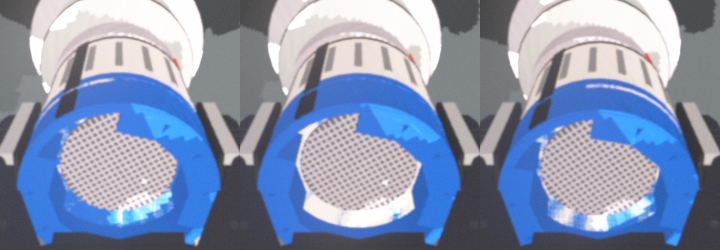

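>>> apply_moves(commands=[[6.0,0,0,0,-0.05],[8.54,0,0,0,0],[8.54,0,0,0,0],[8.54,0,0,0,0],[8.54,0,0,0,0],[8.54,0,0,-2,0],[8.54,0,0,-3,0],[8.54,0,0,-3,0],[8.54,0,0,-3,0],[8.54,0,0,0,0]])

```text
time_s: 17.8
eef_pos: [441.6, -273.2, 229.0]
ee_rot: [0.004, 0.862, 0.506, 0.001]
force: [0.4, -0.6, 0.6]
grip_width: 1.0
```

```bash
python3 look.py g17 wrist scene top;  python3 ov.py g17 scene 440.3 -271.3 85 200,120,320,210;python3 ov.py g17 wrist 440.3 -271.3 85 160,120,480,480
```

```text
17.8 [ 441.60665077 -273.1595195   229.03134051] [0.00444516 0.86236761 0.50626184 0.00113648] [ 0.35675157 -0.5857972   0.61783661] [ 0.04457594 -0.00795442  0.01096994] 0.9997868457697824 -0.2706770588480549
```

View pics/ov_g17_scene.png

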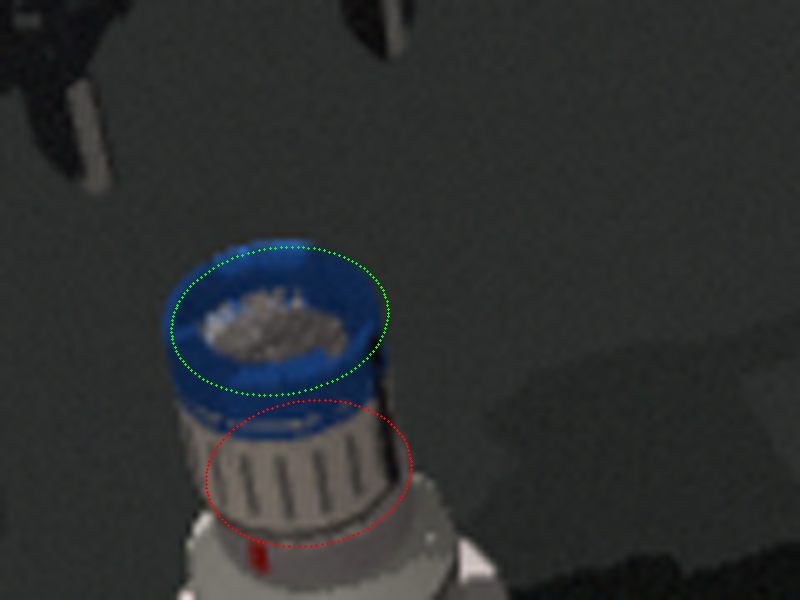

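View pics/ov_g17_wrist.png

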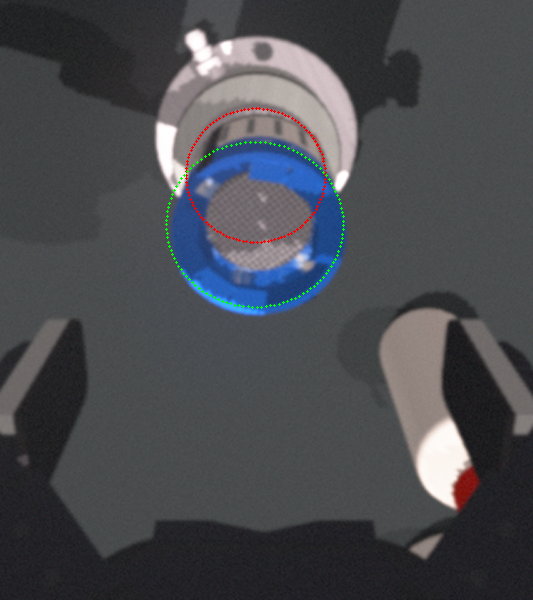

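```bash
cat > up.py <<'E'
from mark import *
def upfit(tag,col,views,ztop,h=24.5,tilt=True):
    R=dict(blue=((100,110,40),(125,255,255)),yellow=((20,100,50),(35,255,255)))[col]
    D=[]
    for n,box in views.items():
        i=dict(ctrl.camera_info(n)); i['camera_from_world']=np.load(f'{tag}_{n}.npy')
        hsv=cv2.cvtColor(cv2.imread(f'pics/{tag}_{n}.png'),cv2.COLOR_BGR2HSV); m=cv2.inRange(hsv,*R); x0,y0,x1,y1=box; mm=np.zeros_like(m); mm[y0:y1,x0:x1]=m[y0:y1,x0:x1]
        _,l,s,_=cv2.connectedComponentsWithStats(mm);k=1+np.argmax(s[1:,4]); ys,xs=np.nonzero(l==k)
        pts=np.concatenate([np.c_[xs+dx,ys+dy] for dx in(-.5,.5) for dy in(-.5,.5)]).astype(np.float32)
        D.append((i,cv2.convexHull(pts)[:,0]))
    def f(p):
        a=np.array([p[3],p[4],1]) if tilt else np.array([0,0,1.]); a/=np.linalg.norm(a)
        e=np.cross([0,1,0],a); e/=np.linalg.norm(e); Rm=np.c_[e,np.cross(a,e),a]; o=[]
        q=collar(np.array(p[:3])-64*a,Rm,h)
        for i,H in D:
            P=cv2.convexHull(proj(i,q).astype(np.float32)); o+=[cv2.pointPolygonTest(P,(float(u),float(v)),True) for u,v in H]
        return np.r_[o, (p[3:]*10 if tilt else [])]
    r=least_squares(f,[440,-271,ztop,0.001,0.001] if tilt else [440,-271,ztop],diff_step=1e-4,x_scale=[10,10,10,.1,.1] if tilt else 10)
    return r.x,np.sqrt(np.mean(r.fun**2))
E
python3 - <<'E'
from up import *
V={'scene':(220,150,262,190),'wrist':(240,190,380,320),'top':(390,220,450,300)}
print(upfit('g17','blue',V,149)); print(upfit('g17','blue',V,149,tilt=False))
for n in V: print(n,upfit('g17','blue',{n:V[n]},149,tilt=False))
C=np.array([440,-272,85.])
k=800/120
for u,v in [(393,470),(386,400)]: print(cyl(info['scene'],200+u/k-.5,120+v/k-.5,C,np.eye(3)))
i=dict(ctrl.camera_info('wrist')); i['camera_from_world']=np.load('g17_wrist.npy'); k=600/360
for u,v in [(210,145),(207,158),(213,138)]: print(cyl(i,160+u/k-.5,120+v/k-.5,C,np.eye(3)))
im=cv2.imread('pics/g17_wrist.png')[180:320,240:390]; cv2.imwrite('pics/x.png',cv2.resize(im,None,fx=4.2,fy=4.2,interpolation=cv2.INTER_CUBIC))
E
```

```text
(array([ 4.40309684e+02, -2.72999264e+02,  1.52007935e+02, -2.68498102e-02,
        1.18987587e-01]), np.float64(1.5214313322270885))
(array([ 440.17084336, -274.71484571,  151.64402508]), np.float64(1.6530021908759094))
scene (array([ 445.37207843, -270.99497141,  157.9033113 ]), np.float64(0.2769919944235737))
wrist (array([ 439.88821835, -274.59950569,  151.27776908]), np.float64(0.35534814469451265))
top (array([ 433.56878746, -150.1584991 ,  963.81424858]), np.float64(1.5998934781052014))
(np.float64(89.76943698194717), np.float64(13.09061113324833))
(np.float64(93.69852035863529), np.float64(40.757791937552156))
(np.float64(93.46083438085138), np.float64(43.89114827672765))
(np.float64(92.4641062985264), np.float64(64.34439885130618))
(np.float64(92.60437987511499), np.float64(33.19179907723699))
```

View pics/x.png

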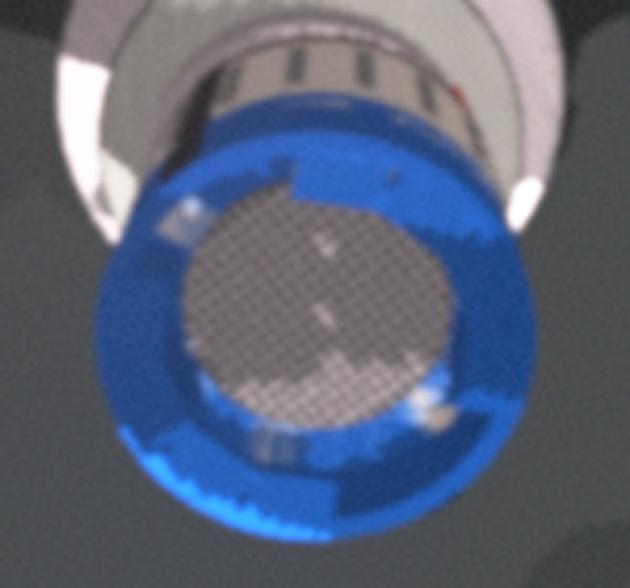

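```bash
cp pics/scene0.png pics/s0_scene.png; cp g17_scene.npy s0_scene.npy; python3 ov.py s0 scene 440.3 -271.3 85 200,120,320,210; python3 -c "
import cv2,numpy as np
a=cv2.imread('pics/ov_s0_scene.png')[150:];b=cv2.imread('pics/g17_scene.png')[120:210,200:320];b=cv2.resize(b,None,fx=6.667,fy=6.667,interpolation=cv2.INTER_CUBIC)[150:]
cv2.imwrite('pics/x.png',np.hstack([a[:,130:530],b[:,130:530]]))"
```

```text
(no output)
```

View pics/x.png

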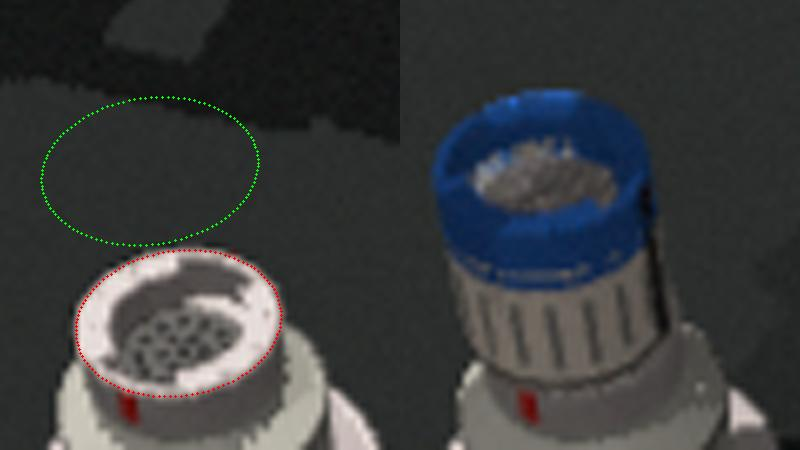

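>>> apply_moves(commands=[[8.54,0,0,0,-0.12],[8.54,0,0,0,-0.12],[8.54,0,0,0,-0.12],[8.54,0,0,0,-0.12],[8.54,0,0,0,-0.12],[8.54,0,0,0,-0.12],[8.54,0,0,0,-0.12],[8.54,0,0,0,-0.12],[8.54,0,0,0,-0.12],[8.54,0,0,0,-0.12],[8.54,0,0,0,-0.12],[8.54,0,0,0,-0.12]])

```text
time_s: 18.95
eef_pos: [439.8, -271.4, 221.9]
ee_rot: [-0.001, 0.312, 0.95, 0.001]
force: [-0.6, -0.3, 0.3]
grip_width: 1.001
```

>>> apply_moves(commands=[[8.54,0,0,0,-0.12],[8.54,0,0,0,-0.12],[8.54,0,0,0,-0.12],[8.54,0,0,0,-0.12],[8.54,0,0,0,-0.12],[8.54,0,0,0,-0.1],[8.54,0,0,0,0]])

```text
time_s: 19.53
eef_pos: [439.9, -271.5, 222.0]
ee_rot: [-0.001, -0.032, 0.999, 0.001]
force: [-0.1, -0.9, -0.9]
grip_width: 1.001
```

>>> apply_moves(commands=[[8.54,-1.3,3.12,0,-0.01],[8.54,-1.3,3.12,0,0],[8.54,-1.3,3.12,0,0],[8.54,-1.3,3.12,0,0],[8.54,-1.3,3.12,0,0],[8.54,-1.3,3.12,0,0],[8.54,-1.3,3.12,0,0],[8.54,-1.3,3.12,0,0],[8.54,-1.3,3.12,0,0],[8.54,-1.3,3.12,0,0],[8.54,-1.3,3.12,0,0],[8.54,0,0,0,0]])

```text
time_s: 20.53
eef_pos: [559.5, 85.1, 222.2]
ee_rot: [-0.001, -0.036, 0.999, 0.001]
force: [-0.3, 0.7, 0.4]
grip_width: 1.002
```

```bash
python3 look.py y1 wrist top; python3 - <<'E'
from wfit import *
print(wfit('pics/y1_wrist.png',np.load('y1_wrist.npy'),(230,140,410,320),'yellow',.0731,[578,83]))
from up import *
print(upfit('y1','blue',{'top':(390,220,450,300)},149,tilt=False))
print(upfit('y1','blue',{'top':(390,220,450,300)},149))
im=cv2.imread('pics/y1_top.png'); cv2.imwrite('pics/x.png',cv2.resize(im[225:310,370:455],None,fx=7,fy=7,interpolation=cv2.INTER_CUBIC))
E
```

```text
20.5333 [559.52385316  85.12926703 222.16974554] [-8.50683748e-04 -3.55278310e-02  9.99368042e-01  7.51995124e-04] [-0.28867445  0.6664399   0.39022311] [-0.02882239 -0.00875525  0.00154272] 1.002380219724984 -1.6987750462419575
(array([578.57065014,  83.34899437]), np.float64(0.5821888710519522))
(array([ 438.53384695, -268.61947266,  186.40884064]), np.float64(0.2359283999416295))
(array([ 4.38640456e+02, -2.69604882e+02,  1.82989091e+02,  1.62381808e-58,
       -2.74838171e-02]), np.float64(0.21458818096178453))
```

View pics/x.png

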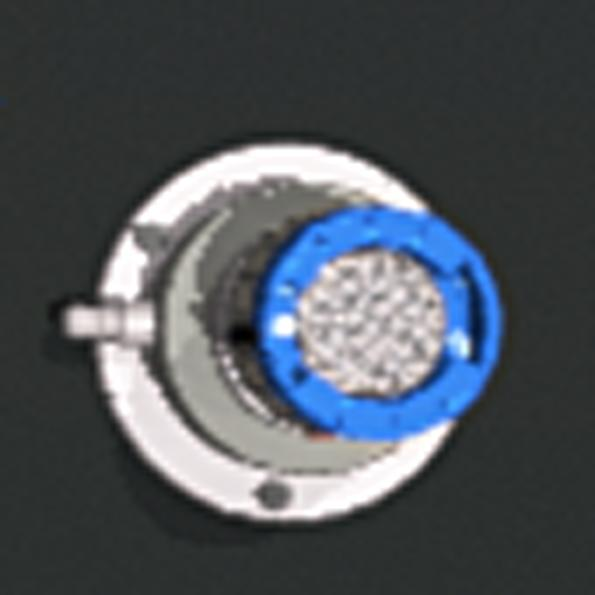

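View pics/y1_wrist.png

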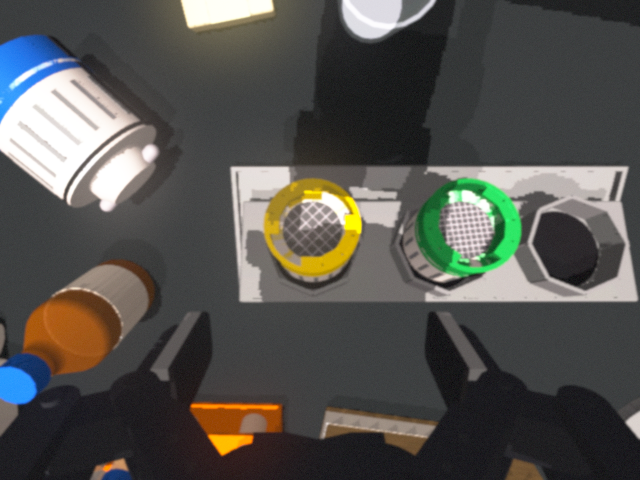

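```bash
python3 - <<'E'
from up import *
T=info['top']
print('bottle cap',atz(T,339,155,150), 'drum near', atz(T,312,228,40))
from up import *
import up
# fixed z fit
R=((100,110,40),(125,255,255))
im=cv2.imread('pics/y1_top.png');m=cv2.inRange(cv2.cvtColor(im,cv2.COLOR_BGR2HSV),*R)[220:300,390:450]
_,l,s,_=cv2.connectedComponentsWithStats(m);k=1+np.argmax(s[1:,4]);ys,xs=np.nonzero(l==k);xs=xs+390;ys=ys+220
H=cv2.convexHull(np.concatenate([np.c_[xs+dx,ys+dy] for dx in(-.5,.5) for dy in(-.5,.5)]).astype(np.float32))[:,0]
for z in (149,151):
    f=lambda p:[cv2.pointPolygonTest(cv2.convexHull(proj(T,collar(np.array([p[0],p[1],z-64.]),np.eye(3),24.5)).astype(np.float32)),(float(u),float(v)),True) for u,v in H]
    r=least_squares(f,[440,-271],diff_step=1e-4,x_scale=10);print(z,r.x,np.sqrt(np.mean(r.fun**2)))
E
```

```text
bottle cap [ 658.66715072 -109.40284043  150.        ] drum near [527.12993175 -58.1541544   40.        ]
149 [ 439.5008028  -275.51893501] 0.6808832136819021
151 [ 439.44858772 -275.15029129] 0.6500175836835489
```

>>> apply_moves(commands=[[8.54,0.2,-0.3,0,0],[8.54,0,0,2.5,0],[8.54,0,0,2.5,0],[8.54,0,0,2.5,0],[8.54,0,0,2.5,0],[8.54,0,0,1.5,0],[8.54,0,0,0.9,0],[8.54,0,0,0,0],[8.54,0,0,0,0]])

```text
time_s: 21.38
eef_pos: [557.6, 76.5, 100.1]
ee_rot: [0.0, -0.034, 0.999, -0.0]
force: [-0.8, -0.8, 0.4]
grip_width: 1.0
```

```bash
python3 look.py y2 wrist
```

```text
21.3833 [557.59308545  76.52808107 100.11790897] [ 1.77132483e-04 -3.43240990e-02  9.99410737e-01 -5.88544711e-05] [-0.82552646 -0.84371055  0.40741096] [-0.00996238 -0.02093101  0.02080719] 0.9996193619305318 -1.7111190428227145
```

View pics/y2_wrist.png

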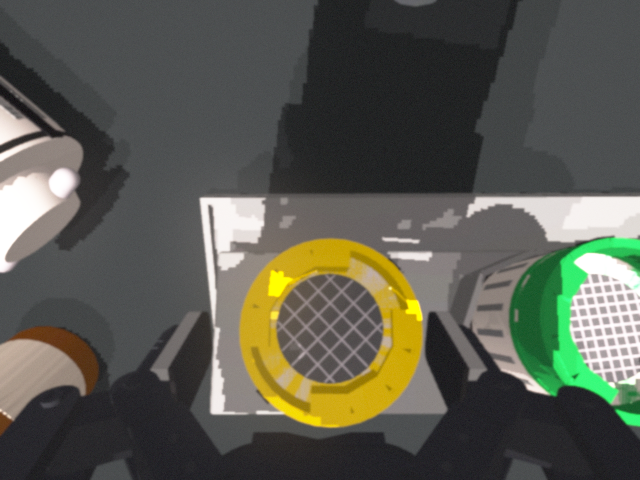

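>>> apply_moves(commands=[[8.54,0,0.5,0,0],[8.54,0,0,0.7,0],[7.0,0,0,0,0],[6.0,0,0,0,0],[6.0,0,0,0,0],[6.0,0,0,0,0],[6.0,0,0,0,0],[6.0,0,0,0,0],[6.0,0,0,0,0]], squeeze=30)

```text
time_s: 22.18
eef_pos: [557.1, 82.3, 92.8]
ee_rot: [0.0, -0.035, 0.999, -0.0]
force: [-2.2, -0.2, 3.6]
grip_width: 0.738
```

>>> apply_moves(commands=[[6.0,0.25,0,-0.43,0],[6.0,0.25,0,-0.43,0],[6.0,0.25,0,-0.43,0],[6.0,0.25,0,-0.43,0],[6.0,0.25,0,-0.43,0],[6.0,0.25,0,-0.43,0],[6.0,0.25,0,-0.43,0],[6.0,0.25,0,-0.43,0],[6.0,0,0,-1.5,0],[6.0,0,0,-1.5,0],[6.0,0,0,0,0]])

```text
time_s: 23.1
eef_pos: [538.2, 80.9, 159.8]
ee_rot: [0.002, -0.035, 0.999, -0.0]
force: [0.0, 0.4, -0.6]
grip_width: 0.734
```

```bash
python3 look.py y3 wrist scene:320,180,560,360
```

```text
23.1 [538.20966079  80.88673792 159.78055102] [ 2.40143171e-03 -3.51142627e-02  9.99380389e-01 -2.45356406e-04] [ 0.02340503  0.36471919 -0.61188867] [-0.00110612 -0.03263867 -0.01098377] 0.73439216487285 -1.7072127242731776
scene k 3.3333333333333335
```

View pics/y3_scenec.png

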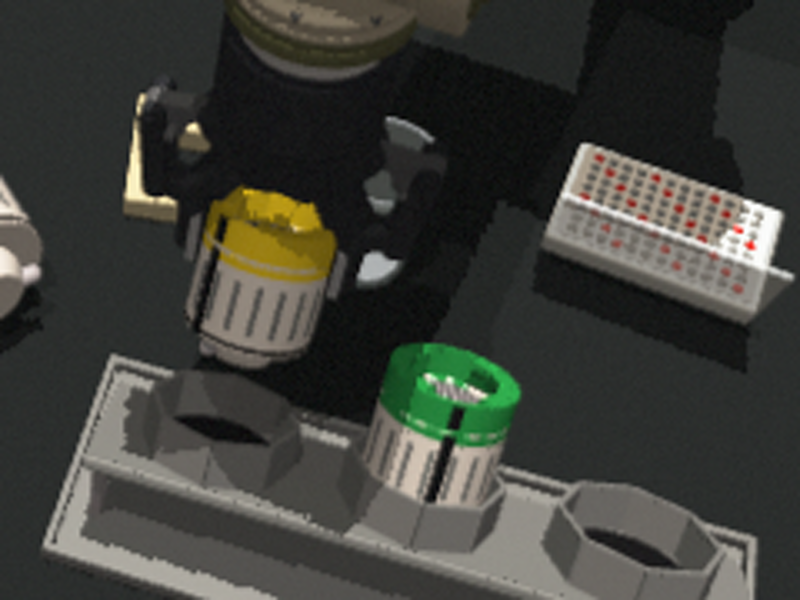

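View pics/y3_wrist.png

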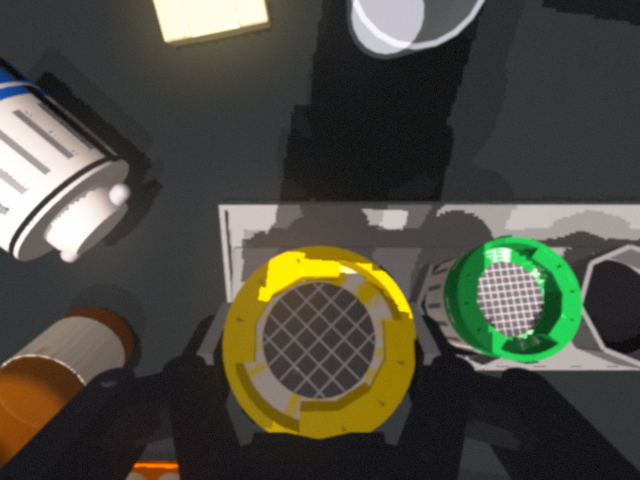

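>>> apply_moves(commands=[[6.0,0,0,-1.15,0.11],[6.0,0,0,-1.15,0.11],[6.0,0,0,-1.15,0.11],[6.0,0,0,-1.15,0.11],[6.0,0,0,-1.15,0.11],[6.0,0,0,-1.15,0.11],[6.0,0,0,-1.15,0.108],[6.0,0,0,0,0]])

```text
time_s: 23.87
eef_pos: [537.6, 80.9, 238.4]
ee_rot: [0.001, 0.344, 0.939, 0.0]
force: [-0.2, -0.2, -1.6]
grip_width: 0.744
```

>>> apply_moves(commands=[[6.0,-1.08,-2.79,0,0],[6.0,-1.08,-2.79,0,0],[6.0,-1.08,-2.79,0,0],[6.0,-1.08,-2.79,0,0],[6.0,-1.08,-2.79,0,0],[6.0,-1.08,-2.79,0,0],[6.0,-1.08,-2.79,0,0],[6.0,-1.08,-2.79,0,0],[6.0,0,0,0,0]])

```text
time_s: 24.62
eef_pos: [458.4, -149.2, 236.0]
ee_rot: [-0.001, 0.342, 0.94, -0.0]
force: [-0.1, -0.5, -1.4]
grip_width: 0.735
```

```bash
python3 look.py y4 wrist top; python3 ov.py y4 wrist 440.3 -271.3 85 0,200,200,480
```

```text
24.6167 [ 458.36526922 -149.20661433  235.9895117 ] [-9.85394036e-04  3.42014715e-01  9.39693965e-01 -4.65102111e-04] [-0.07314915 -0.5479268  -1.43603603] [-0.01064583 -0.01403743  0.00859677] 0.7348943661655685 -1.4299760219267863
```

View pics/y4_wrist.png

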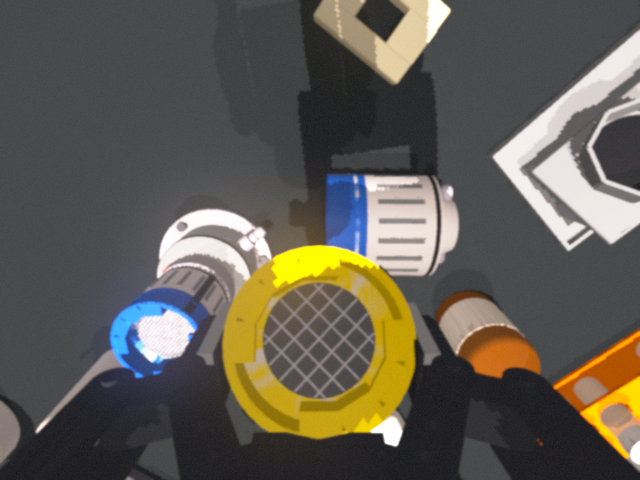

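```bash
python3 ov.py y4 wrist 440.3 -271.3 85 60,180,300,400; python3 - <<'E'
from up import *
print(upfit('y4','blue',{'wrist':(90,270,225,385)},149,tilt=False))
print(upfit('y4','blue',{'wrist':(90,270,225,385)},149))
E
```

```text
(array([ 438.91257512, -288.44432137,  133.39248403]), np.float64(2.822128122565845))
(array([ 4.38172641e+02, -2.87704184e+02,  1.27655240e+02, -6.19273930e-02,
        3.00939414e-01]), np.float64(2.2919719080279624))
```

View pics/ov_y4_wrist.png

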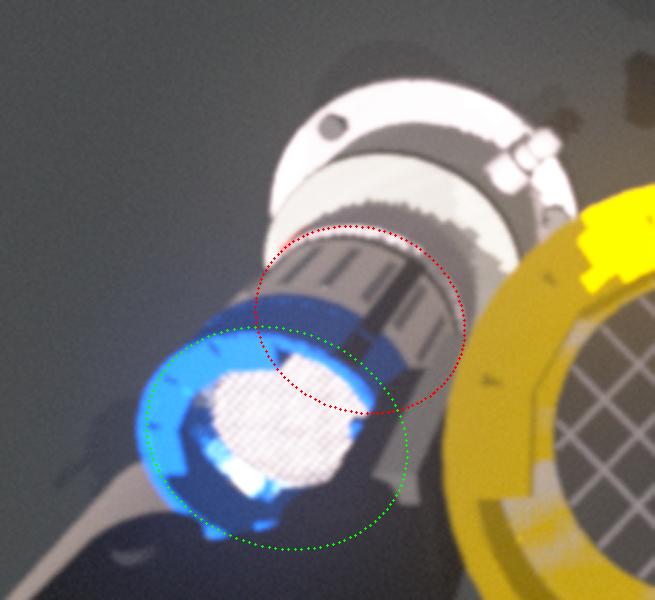

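```bash
python3 - <<'E'
from mark import *
i=dict(ctrl.camera_info('wrist')); i['camera_from_world']=np.load('y4_wrist.npy'); k=600/220
for C in ((440.2,-273.,85.),(440,-274.5,86)):
  for u,v in [(412,265),(385,305),(360,345)]: print(cyl(i,60+u/k-.5,180+v/k-.5,np.array(C),np.eye(3)))
E
```

```text
(np.float64(98.27476131815824), np.float64(7.56687253457153))
(np.float64(98.39418670715705), np.float64(33.90812919587438))
(np.float64(97.76130188902728), np.float64(55.6862211286894))
(np.float64(97.23024933538), np.float64(3.877608984537119))
(np.float64(97.35111608602612), np.float64(30.47877744415146))
(np.float64(96.71051229328043), np.float64(52.459954986524195))
```

>>> apply_moves(commands=[[6.0,0,0,0,-0.05],[6.0,-0.93,-2.76,0,0],[6.0,-0.93,-2.76,0,0],[6.0,-0.93,-2.76,0,0],[6.0,-0.93,-2.76,0,0],[6.0,0,0,0,0],[6.0,0,0,1.5,0],[6.0,0,0,1.3,0],[6.0,0,0,0,0],[6.0,0,0,0,0]], squeeze=20)

```text
time_s: 25.55
eef_pos: [423.3, -255.0, 209.0]
ee_rot: [-0.001, 0.317, 0.948, 0.0]
force: [0.7, -0.8, -1.8]
grip_width: 0.739
```

```bash
python3 look.py y5 wrist scene:190,80,320,178
```

```text
25.55 [ 423.26340303 -254.96364801  208.97221822] [-7.40085528e-04  3.17112770e-01  9.48387428e-01  4.80323140e-04] [ 0.72617103 -0.80125161 -1.7876524 ] [ 0.00754568 -0.01552898 -0.05638868] 0.7391028830046269 -1.7053691184699404
scene k 6.122448979591836
```

View pics/y5_scenec.png

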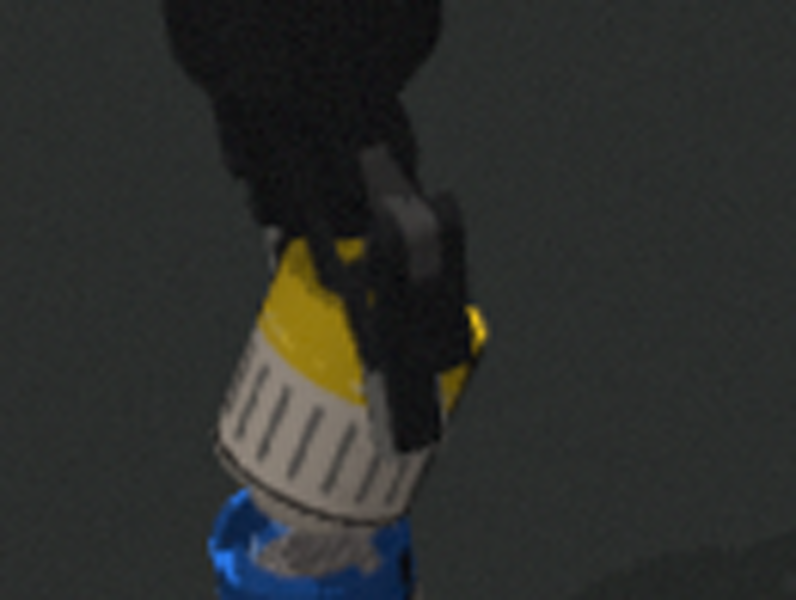

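View pics/y5_wrist.png

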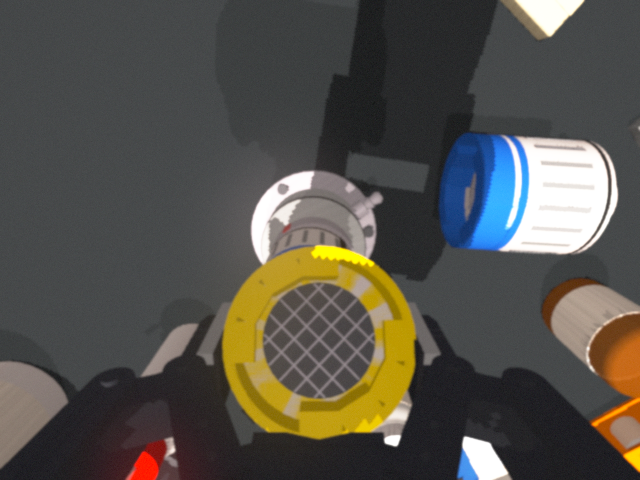

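>>> apply_moves(commands=[[6.0,-0.1,-0.45,0,0],[6.0,0,0,0.4,0],[6.0,0,0,0.4,0],[6.0,0,0,0.4,0],[6.0,0,0,0,0],[6.0,0,0,0,0]])

```text
time_s: 26.15
eef_pos: [421.0, -260.2, 197.2]
ee_rot: [-0.0, 0.318, 0.948, 0.0]
force: [-0.4, 0.7, -1.9]
grip_width: 0.742
```

>>> apply_moves(commands=[[6.0,0,0,0.2,0],[6.0,0,0,0.15,0],[6.0,0,0,0.1,0],[6.0,0,0,0,0]])

```text
time_s: 26.48
eef_pos: [421.6, -260.4, 194.0]
ee_rot: [0.001, 0.318, 0.948, -0.0]
force: [1.0, 2.5, 6.0]
grip_width: 0.739
```

>>> apply_moves(commands=[[6.0,0,0,0.15,0],[6.0,0,0,0.1,0],[6.0,-0.2,0,0.05,0],[6.0,-0.2,0,0.05,0],[6.0,-0.2,0,0.05,0],[6.0,-0.2,0,0.05,0],[6.0,0,0,0,0]])

```text
time_s: 27.07
eef_pos: [428.6, -265.8, 190.6]
ee_rot: [0.002, 0.318, 0.948, -0.001]
force: [-0.5, 1.8, 14.5]
grip_width: 0.74
```

>>> apply_moves(commands=[[6.0,-0.2,0,0.1,0],[6.0,-0.2,0,0.1,0],[6.0,-0.2,0,0.12,0],[6.0,-0.2,0,0.12,0],[6.0,-0.2,0,0.12,0],[6.0,-0.1,0,0.1,0],[6.0,0,0,0,0]])

```text
time_s: 27.65
eef_pos: [437.8, -272.9, 184.8]
ee_rot: [0.003, 0.318, 0.948, -0.001]
force: [1.1, 0.6, 17.5]
grip_width: 0.736
```

```bash
python3 look.py y6 wrist scene; python3 ov.py y6 scene 440 -273.5 149 190,80,320,178;python3 ov.py y6 wrist 440 -273.5 149 160,120,480,480
```

```text
27.65 [ 437.83028811 -272.91083373  184.82153808] [ 0.00332123  0.31828705  0.94798772 -0.00126519] [ 1.14068086  0.58072827 17.47654121] [ 0.36400782 -0.11262612 -0.01061762] 0.7362162989918666 -1.7083368161444825
```

View pics/ov_y6_scene.png

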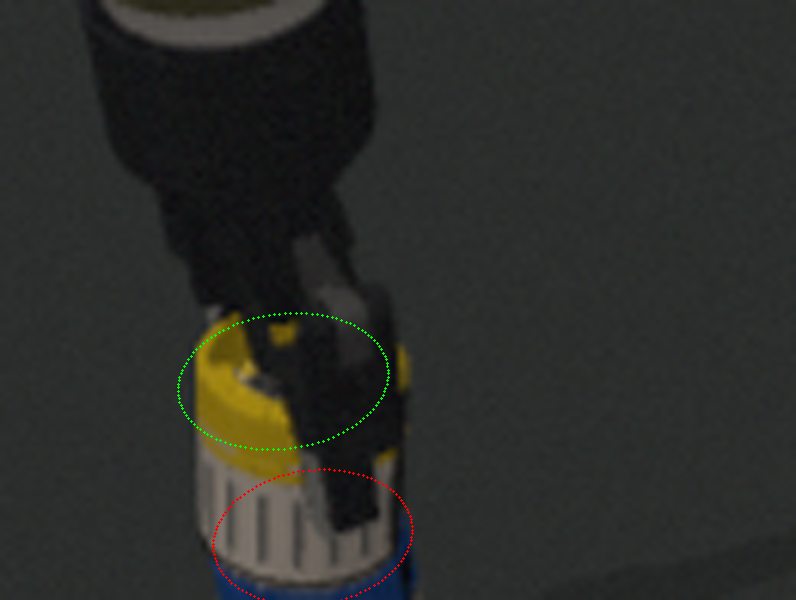

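View pics/ov_y6_wrist.png

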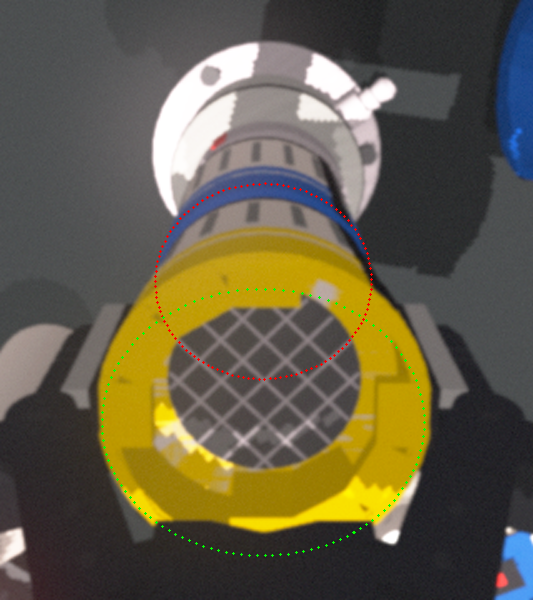

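Same stage of righting as with the blue before; continue the sweep a little.

>>> apply_moves(commands=[[6.0,0,0,0.08,0],[6.0,-0.15,0,0.06,0],[6.0,-0.15,0,0.06,0],[6.0,-0.15,0,0.06,0],[6.0,-0.15,0,0.06,0],[6.0,0,0,0,0],[6.0,0,0,0,0]])

```text
time_s: 28.33
eef_pos: [442.0, -276.2, 180.8]
ee_rot: [0.002, 0.318, 0.948, -0.001]
force: [1.2, -0.0, 12.4]
grip_width: 0.741
```

```bash
python3 look.py y7 wrist scene; python3 ov.py y7 scene 440 -273.5 149 190,80,320,178;python3 ov.py y7 wrist 440 -273.5 149 160,120,480,480
```

```text
28.3333 [ 441.98562307 -276.24469601  180.83438867] [ 0.00220417  0.31815911  0.94803417 -0.00106055] [ 1.16116177e+00 -1.10414219e-02  1.23529930e+01] [0.23897539 0.13574149 0.06315569] 0.7407447337443486 -1.7069033745879962
```

View pics/ov_y7_scene.png

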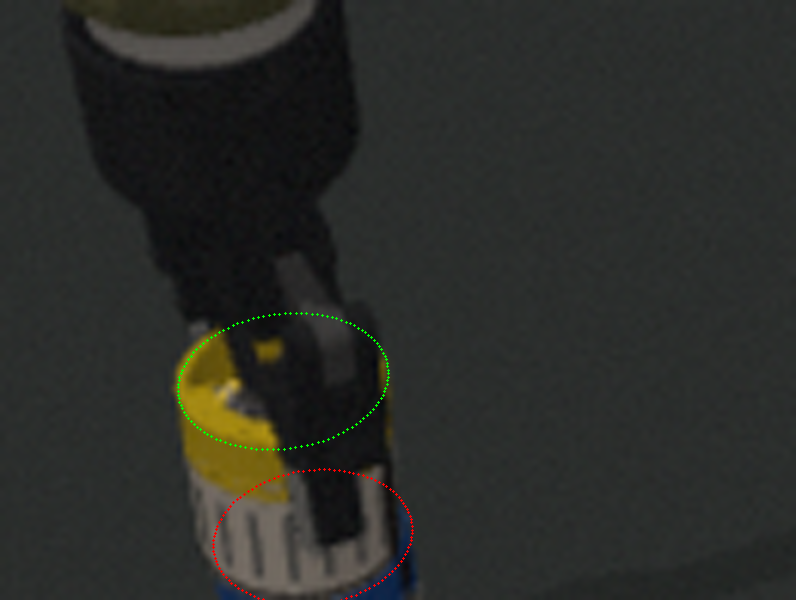

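View pics/ov_y7_wrist.png

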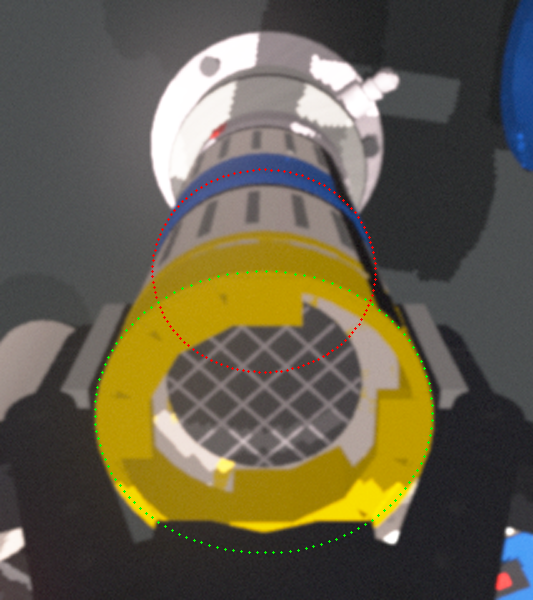

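>>> apply_moves(commands=[[6.0,0,0,0.12,0],[6.0,0,0,0.05,0],[6.0,0,0,0,0],[8.0,0,0,-0.1,0],[8.0,0,0,0,0],[8.0,0,0,0,0],[8.0,0.2,0,0,0],[8.0,0.15,0,0,0],[8.0,0,0,0,0]])

```text
time_s: 29.18
eef_pos: [437.9, -273.0, 177.8]
ee_rot: [-0.0, 0.318, 0.948, 0.0]
force: [0.4, 0.2, 0.0]
grip_width: 0.935
```

```bash
python3 look.py y8 wrist scene; python3 ov.py y8 scene 440 -273.5 149 190,80,320,178;python3 ov.py y8 wrist 440 -273.5 149 160,120,480,480
```

```text
29.1833 [ 437.92831174 -273.01274302  177.8224183 ] [-2.45981042e-04  3.18258605e-01  9.48003895e-01  1.21445014e-04] [0.41052714 0.19810003 0.01034139] [ 0.05812493 -0.01727056 -0.04041175] 0.93451393511304 -1.7077868907711449
```

View pics/ov_y8_scene.png

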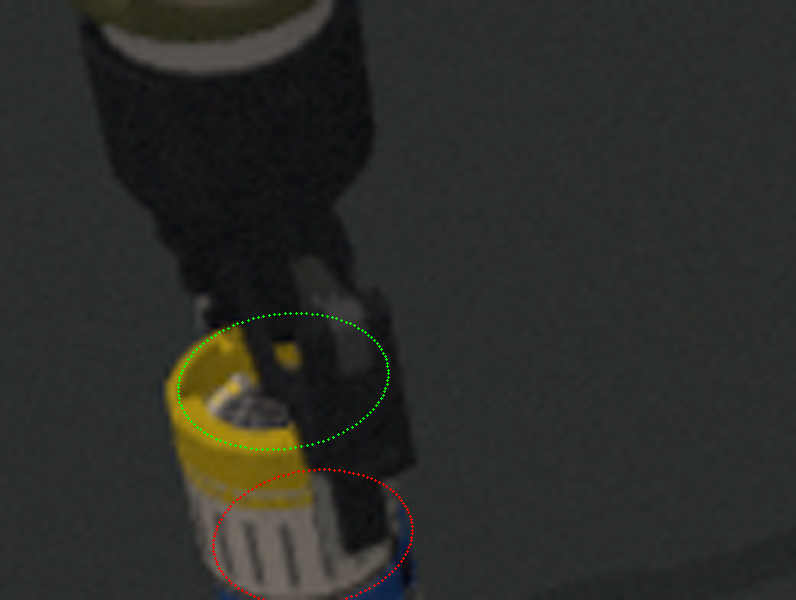

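View pics/ov_y8_wrist.png

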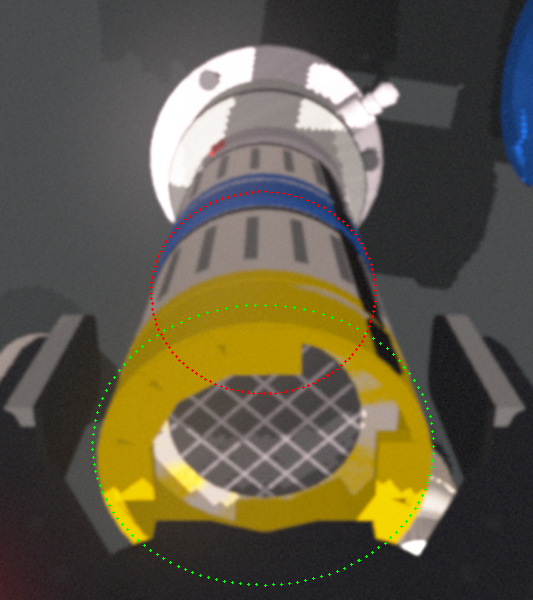

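>>> apply_moves(commands=[[6.0,-0.25,0,0,0],[6.0,0,0,0,0],[6.0,0,0,0,0],[6.0,0,0,0,0],[6.0,0,0,0,0.1],[6.0,0,0,0,0.1],[6.0,0,0,0,0.1],[6.0,0,0,0,0.1],[6.0,0,0,0,0.1],[6.0,0,0,0,0.1],[6.0,0,0,0,0],[6.0,0,0,0,0]], squeeze=35)

```text
time_s: 30.28
eef_pos: [440.3, -274.9, 178.3]
ee_rot: [0.0, 0.583, 0.812, -0.0]
force: [-0.7, -0.0, 4.2]
grip_width: 0.739
```

```bash
python3 look.py y9 wrist scene:190,80,320,178
```

```text
30.2833 [ 440.25567883 -274.9213128   178.31828051] [ 2.58708878e-04  5.83046898e-01  8.12438451e-01 -1.03239734e-04] [-0.67646153 -0.03368063  4.24718725] [-0.18110736  0.1750263  -0.02833687] 0.7390355137106297 -1.1099335450526404
scene k 6.122448979591836
```

View pics/y9_wrist.png

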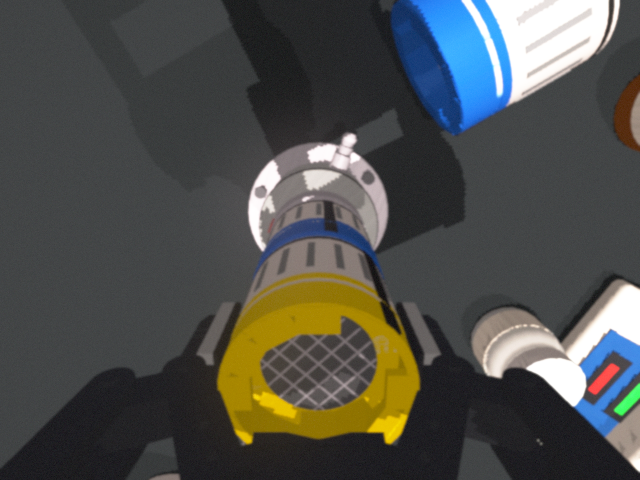

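View pics/y9_scenec.png

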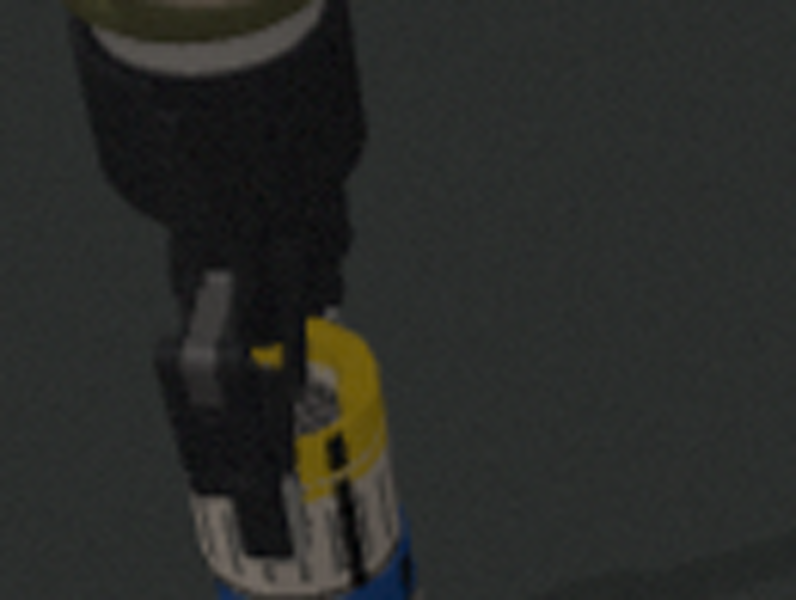

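>>> apply_moves(commands=[[6.0,0,0,0,0.1],[6.0,0,0,0,0.1],[6.0,0,0,0,0.1],[6.0,0,0,0,0.1],[6.0,0,0,0,0.1],[6.0,0,0,0,0.1],[6.0,0,0,0,0.05],[6.0,0,0,0,0.05],[6.0,0,0,0,0.04],[6.0,0,0,0,0]])

```text
time_s: 31.22
eef_pos: [440.2, -274.8, 178.3]
ee_rot: [0.0, 0.838, 0.546, -0.0]
force: [-1.0, 0.4, 6.4]
grip_width: 0.735
```

>>> apply_moves(commands=[[6.0,0,0,0,0.04],[6.0,0,0,0,0.04],[6.0,0,0,0,0]])

```text
time_s: 31.47
eef_pos: [440.2, -274.2, 178.3]
ee_rot: [-0.0, 0.859, 0.512, 0.0]
force: [-1.5, 3.4, 7.4]
grip_width: 0.738
```

>>> apply_moves(commands=[[6.0,0,0,0,0.04],[6.0,0,0,0,0.04],[6.0,0,0,0,0]])

```text
time_s: 31.72
eef_pos: [440.1, -274.4, 178.3]
ee_rot: [-0.0, 0.879, 0.478, -0.0]
force: [-1.7, 2.0, 6.5]
grip_width: 0.737
```

```bash
python3 look.py y10 wrist scene:190,80,320,178
```

```text
31.7167 [ 440.08004413 -274.36963952  178.27121255] [-3.65392215e-04  8.78522875e-01  4.77700121e-01 -1.38185602e-04] [-1.70603052  1.97328349  6.49032165] [0.30935269 0.46473065 0.31598708] 0.7369589228624316 -0.20888923615326846
scene k 6.122448979591836
```

View pics/y10_wrist.png

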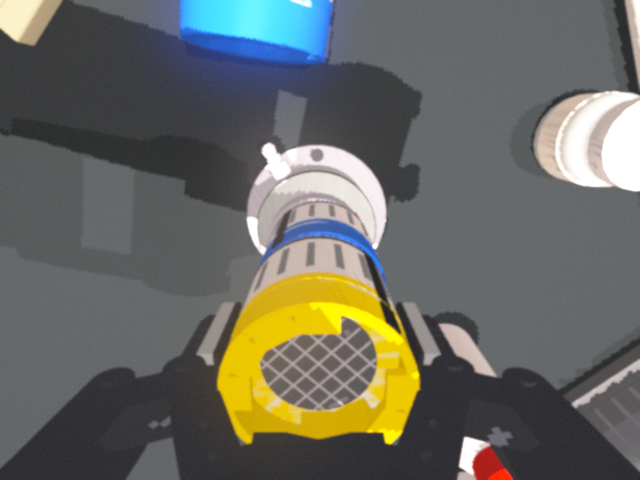

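>>> apply_moves(commands=[[6.0,0,0,0,0.05],[6.0,0,0,0,0.05],[6.0,0,0,0,0]])

```text
time_s: 32.07
eef_pos: [439.9, -275.1, 178.3]
ee_rot: [0.0, 0.901, 0.433, -0.001]
force: [-4.2, -2.1, 6.9]
grip_width: 0.734
```

```bash
python3 look.py y11 wrist scene:190,80,320,178
```

```text
32.0667 [ 439.89374808 -275.0793717   178.34397502] [ 3.73112485e-04  9.01260500e-01  4.33276799e-01 -7.66246733e-04] [-4.2259426 -2.0605041  6.9085304] [-0.33523555  0.70157843  0.34537227] 0.7342396285622923 -0.10884766574547329
scene k 6.122448979591836
```

View pics/y11_wrist.png

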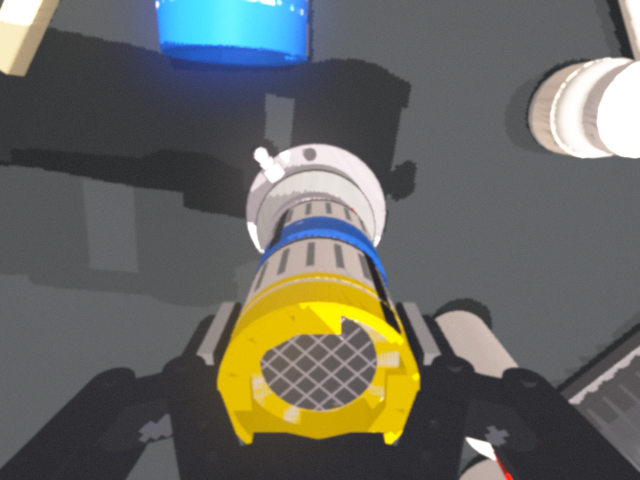

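View pics/y11_scenec.png

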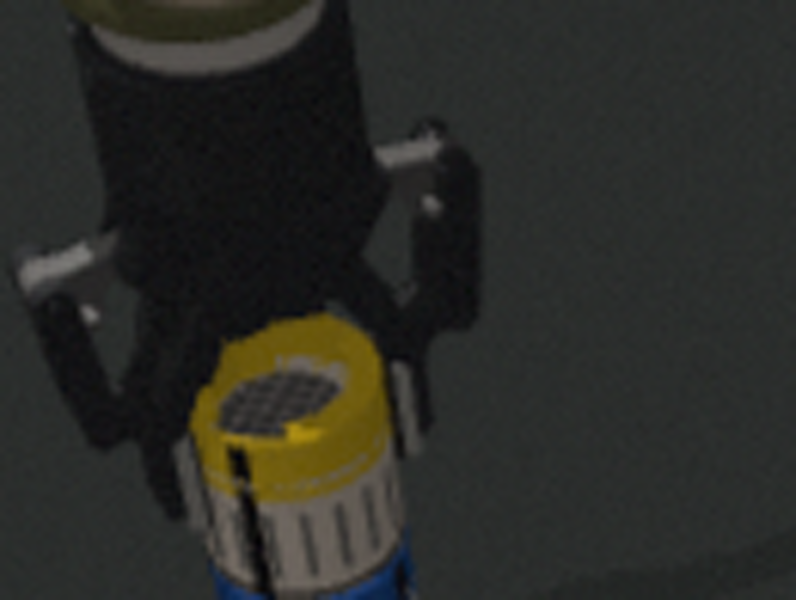

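```bash
python3 - <<'E'
from mark import *
k=6.1224
for C in ((440.,-275.,149.),(441,-273,149)):
  for u,v in [(238,465),(250,530),(260,580)]: print('yel',cyl(info['scene'],190+u/k-.5,80+v/k-.5,np.array(C),np.eye(3)))
im=cv2.imread('pics/y11_scene.png')[90:210,190:310]; cv2.imwrite('pics/x.png',cv2.resize(im,None,fx=5,fy=5,interpolation=cv2.INTER_CUBIC))
E
```

```text
yel (np.float64(4.63089806277919), np.float64(56.183139094048215))
yel (np.float64(3.4979166389163505), np.float64(29.802265637699975))
yel (np.float64(3.0901182065784503), np.float64(8.698734483601811))
yel (np.float64(2.5475782858579756), np.float64(57.33266869389786))
yel (np.float64(1.3874668592947743), np.float64(30.97962764887768))
yel (np.float64(0.9694676733705642), np.float64(9.908073725369036))
```

View pics/x.png

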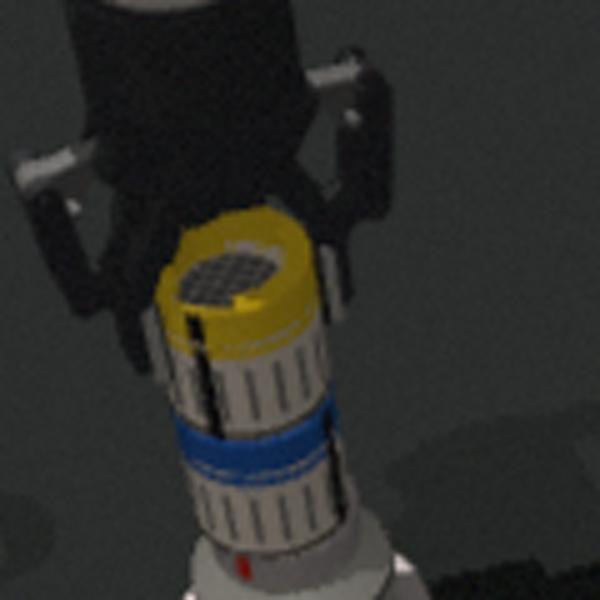

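```bash
python3 - <<'E'
from mark import *
for C in ((440.,-274.,85.),(441,-272.5,85)):
  for u,v in [(340,505),(336,470),(330,425)]: print('blue',cyl(info['scene'],190+u/5-.5,90+v/5-.5,np.array(C),np.eye(3)))
  for u,v in [(242,560),(247,575)]: print('red',cyl(info['scene'],190+u/5-.5,90+v/5-.5,np.array([440.3,-271.3,85]),np.eye(3)))
im=cv2.imread('pics/g17_scene.png')[90:210,190:310]; cv2.imwrite('pics/x2.png',cv2.resize(im,None,fx=5,fy=5,interpolation=cv2.INTER_CUBIC))
E
```

```text
blue (np.float64(88.46910173505633), np.float64(11.53049576976548))
blue (np.float64(90.4311337055824), np.float64(30.52109325969377))
blue (np.float64(91.88710561685167), np.float64(54.58183675622831))
red (np.float64(-2.4673482819652808), np.float64(-3.1050798178758896))
red (np.float64(-0.7755426867800156), np.float64(-11.709894031215867))
blue (np.float64(86.4657966980848), np.float64(14.082508926579521))
blue (np.float64(88.32609240632901), np.float64(33.06465281571252))
blue (np.float64(89.69873156672267), np.float64(57.081596421703466))
red (np.float64(-2.4673482819652808), np.float64(-3.1050798178758896))
red (np.float64(-0.7755426867800156), np.float64(-11.709894031215867))
```

View pics/x2.png

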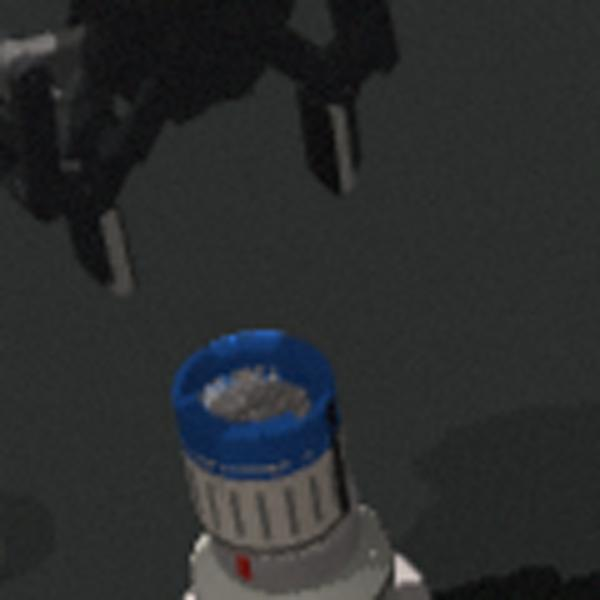

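>>> apply_moves(commands=[[6.0,0,0,0,0.05],[6.0,0,0,0,0.05],[6.0,0,0,0,0]])

```text
time_s: 32.42
eef_pos: [441.2, -274.1, 178.3]
ee_rot: [0.0, 0.922, 0.388, 0.001]
force: [5.5, 3.6, 3.5]
grip_width: 0.738
```

```bash
python3 look.py y12 wrist scene:190,90,310,210; python3 -c "
import cv2,numpy as np
b=[cv2.imread(f'pics/y{k}_scene.png')[120:210,210:280] for k in (11,12)]
cv2.imwrite('pics/x.png',cv2.resize(np.hstack(b),None,fx=5.5,fy=5.5,interpolation=cv2.INTER_CUBIC))
w=[cv2.imread(f'pics/y{k}_wrist.png')[190:450,200:440] for k in (10,11,12)]
cv2.imwrite('pics/x2.png',np.hstack(w))"
```

```text
32.4167 [ 441.15747175 -274.13072104  178.28824103] [2.94113899e-04 9.21666101e-01 3.87982301e-01 1.11612226e-03] [5.47670874 3.56857681 3.50726979] [ 0.50149952 -0.95996011  0.89493866] 0.737866968988104 -0.009578845512714167
scene k 5.0
```

View pics/x.png

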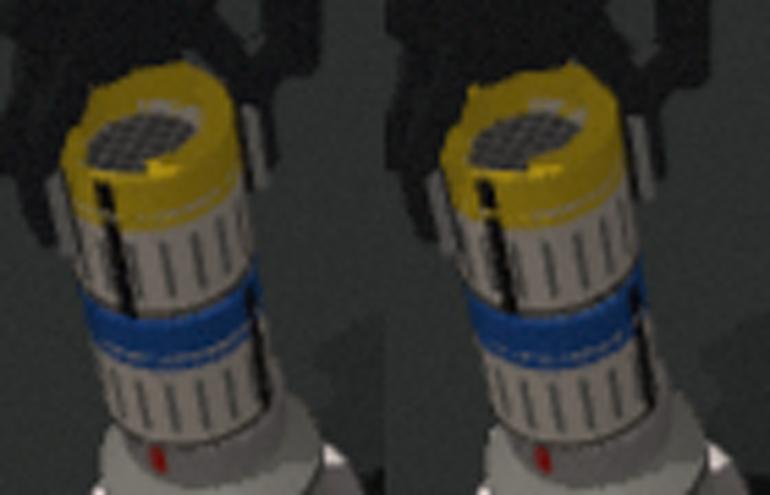

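View pics/x2.png

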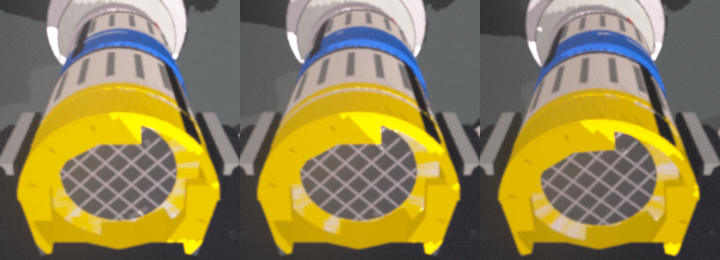

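>>> apply_moves(commands=[[6.0,0,0,0.1,-0.03],[6.0,0,0,0.1,0],[6.0,0,0,0,0],[8.54,0,0,0.05,0],[8.54,0,0,0,0],[8.54,0,0,0,0],[8.54,0,0,0,0]])

```text
time_s: 33.1
eef_pos: [440.0, -274.6, 175.0]
ee_rot: [-0.0, 0.916, 0.401, -0.0]
force: [-0.3, 0.2, -0.2]
grip_width: 1.002
```

>>> apply_moves(commands=[[8.54,0,0,-2,0],[8.54,0,0,-3,0],[8.54,0,0,-3,0],[8.54,0,0,-3,0],[8.54,-3,0,0,0],[8.54,-3,0,0,0],[8.54,-3,0,0,0],[8.54,-3,0,0,0],[8.54,0,0,0,0]])

```text
time_s: 33.85
eef_pos: [355.8, -365.8, 285.0]
ee_rot: [-0.0, 0.917, 0.399, -0.001]
force: [0.4, -0.6, -0.5]
grip_width: 0.998
```

```bash
python3 look.py z1 wrist scene top; python3 ov.py z1 scene 440.3 -271.3 149 190,100,310,190; python3 ov.py z1 wrist 440.3 -271.3 149 0,0,640,480;python3 ov.py z1 top 440.3 -271.3 149 360,220,480,310
```

```text
33.85 [ 355.79495265 -365.78082563  284.97284902] [-2.40375415e-04  9.17066626e-01  3.98733349e-01 -6.80068558e-04] [ 0.3673377  -0.61361537 -0.4618989 ] [-0.07131036 -0.00640613  0.01353506] 0.9981157589724339 -0.2778231824413873
```

View pics/ov_z1_scene.png

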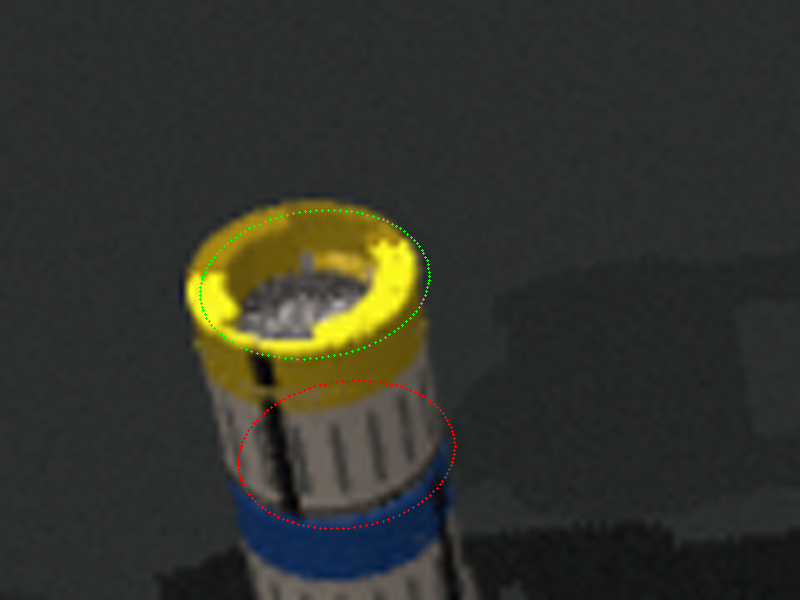

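View pics/ov_z1_wrist.png

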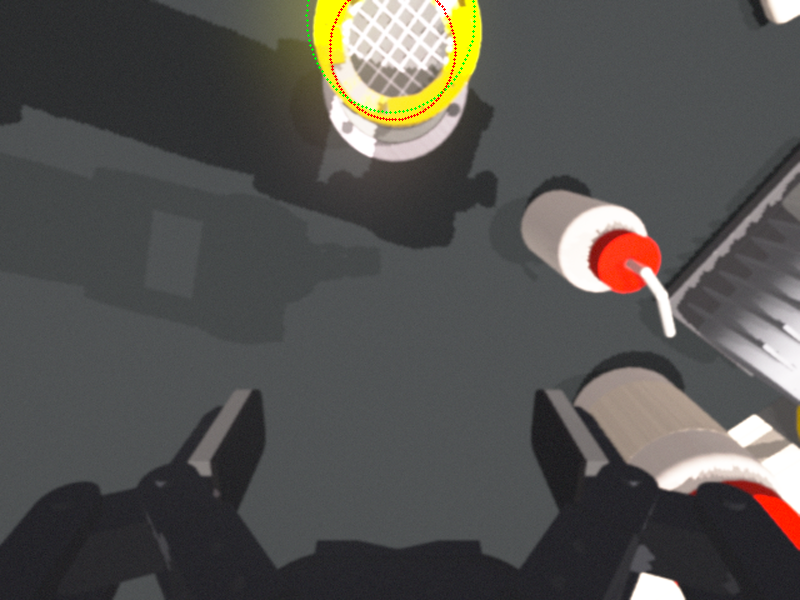

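View pics/ov_z1_top.png

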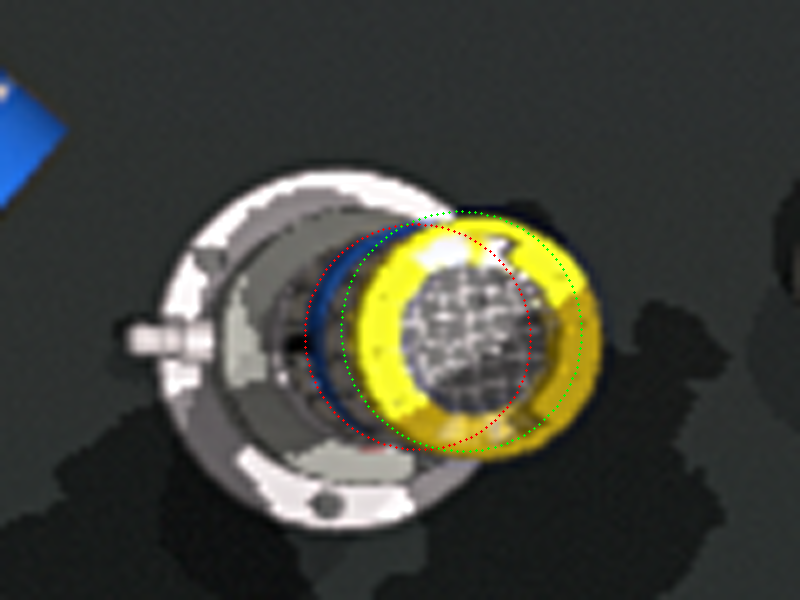

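```bash
python3 - <<'E'
from up import *
V={'scene':(210,110,262,165),'top':(405,245,455,295)}
for h in (22.5,24.5):
  print(upfit('z1','yellow',V,213,h=h)); print(upfit('z1','yellow',V,213,h=h,tilt=False))
V={'scene':(220,150,262,190),'top':(390,220,450,300)}
# blue-only stage: g17 scene with y1 top (stage untouched between)
import shutil
shutil.copy('g17_scene.npy','b_scene.npy');shutil.copy('pics/g17_scene.png','pics/b_scene.png');shutil.copy('y1_top.npy','b_top.npy');shutil.copy('pics/y1_top.png','pics/b_top.png')
print('blue',upfit('b','blue',V,149)); print(upfit('b','blue',V,149,tilt=False))
E
```

```text
(array([ 4.39384238e+02, -2.76974666e+02,  2.13795296e+02,  6.38212275e-02,
       -1.79165835e-02]), np.float64(0.8286655674929287))
(array([ 438.71534372, -276.64905164,  213.91196002]), np.float64(0.8890559499645942))
(array([ 4.38733069e+02, -2.77130838e+02,  2.14911593e+02, -6.60017778e-20,
       -3.96116038e-02]), np.float64(0.7259779964008499))
(array([ 438.68171963, -276.62314398,  214.81470823]), np.float64(0.7636480954290068))
blue (array([ 4.39481793e+02, -2.75211487e+02,  1.51614754e+02, -8.73731852e-03,
       -8.53385317e-03]), np.float64(0.49009902246691656))
(array([ 439.57243601, -275.12760315,  151.6008267 ]), np.float64(0.5122906679728623))
```

>>> apply_moves(commands=[[5.4,3.05,0,0,0],[5.4,3.05,0,0,0],[5.4,3.05,0,0,0],[5.4,3.05,0,0,0],[5.4,0,0,0,0],[5.4,0,0,2.0,0],[5.4,0,0,2.0,0],[5.4,0,0,1.0,0],[5.4,0,0,0,0],[5.4,0,0,0,0]])

```text
time_s: 34.83
eef_pos: [441.7, -273.1, 235.8]
ee_rot: [-0.0, 0.916, 0.401, -0.0]
force: [0.2, 0.8, 0.8]
grip_width: 0.632
```

```bash
python3 look.py z2 wrist scene:190,70,310,160
```

```text
34.8333 [ 441.74592012 -273.12744062  235.82099927] [-9.91311261e-05  9.16255550e-01  4.00594254e-01 -2.55368184e-05] [0.23807968 0.80291857 0.78971127] [-0.0351759  -0.0098569   0.00887267] 0.63213809621612 -0.033156949974813374
scene k 6.666666666666667
```

View pics/z2_wrist.png

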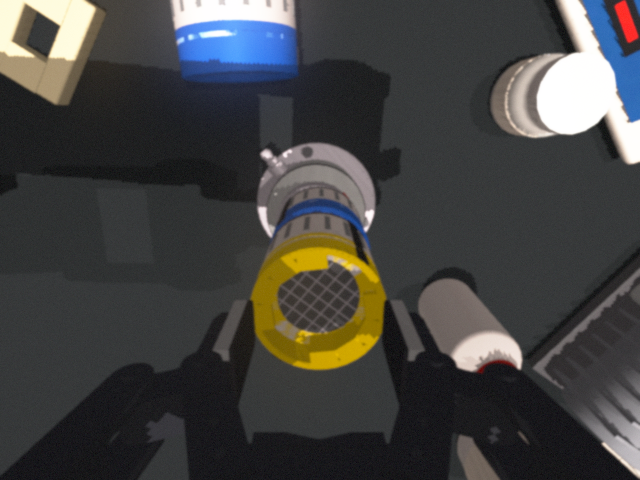

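View pics/z2_scenec.png

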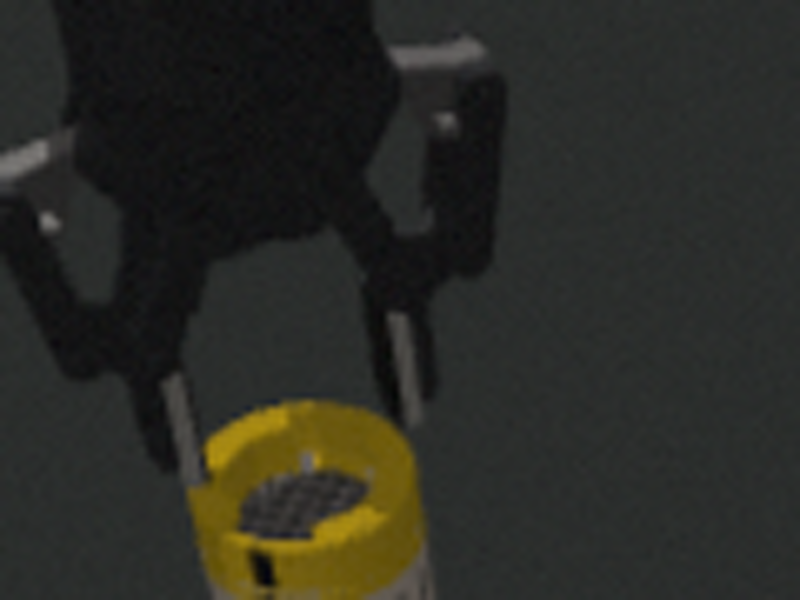

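>>> apply_moves(commands=[[5.0,0,0,0,0],[5.0,0,0,0.3,0],[5.0,0,0,0.3,0],[5.0,0,0,0.2,0],[5.0,0,0,0,0]])

```text
time_s: 35.35
eef_pos: [441.4, -273.2, 227.0]
ee_rot: [-0.0, 0.916, 0.4, -0.0]
force: [0.2, -0.3, 0.4]
grip_width: 0.588
```

>>> apply_moves(commands=[[5.0,0,0,0.2,0],[5.0,0,0,0.2,0],[5.0,0,0,0,0]])

```text
time_s: 35.6
eef_pos: [441.4, -273.2, 223.1]
ee_rot: [-0.0, 0.916, 0.4, -0.0]
force: [-0.4, -0.8, -0.7]
grip_width: 0.586
```

>>> apply_moves(commands=[[5.0,0,0,0.15,0],[5.0,0,0,0.15,0],[5.0,0,0,0,0]])

```text
time_s: 35.85
eef_pos: [441.7, -273.3, 221.0]
ee_rot: [0.0, 0.916, 0.4, 0.0]
force: [-0.9, 1.2, 5.8]
grip_width: 0.586
```

Contact on the rim at TCP 221; press a little more, then back off and clear.

>>> apply_moves(commands=[[5.0,0,0,0.15,0],[5.0,0,0,0.1,0],[5.0,0,0,0,0]])

```text
time_s: 36.1
eef_pos: [441.9, -273.4, 220.9]
ee_rot: [0.001, 0.916, 0.4, 0.001]
force: [-4.3, 4.9, 21.9]
grip_width: 0.58
```

>>> apply_moves(commands=[[5.0,0,0,-0.5,0],[5.0,0,0,-2,0],[5.0,0,0,-3,0],[5.0,0,0,-3,0],[5.0,-3,0,0,0],[5.0,-3,0,0,0],[5.0,-3,0,0,0],[5.0,-3,0,0,0],[5.0,0,0,0,0],[5.0,0,0,0,0]])

```text
time_s: 36.93
eef_pos: [359.3, -362.1, 302.8]
ee_rot: [-0.0, 0.917, 0.399, 0.0]
force: [0.6, -0.3, 0.2]
grip_width: 0.587
```

```bash
python3 look.py z3 scene top; python3 - <<'E'
from up import *
V={'scene':(210,110,262,165),'top':(405,245,455,295)}
print(upfit('z3','yellow',V,213)); print(upfit('z3','yellow',V,213,tilt=False))
im=cv2.imread('pics/z3_scene.png')[100:220,190:310]; cv2.imwrite('pics/x.png',cv2.resize(im,None,fx=5,fy=5,interpolation=cv2.INTER_CUBIC))
E
```

```text
36.9333 [ 359.30639421 -362.08683112  302.82992963] [-1.47220286e-04  9.16843001e-01  3.99247901e-01  5.14124245e-05] [ 0.5767676  -0.29398477  0.22748912] [-0.01429831 -0.01722972  0.01551369] 0.5872741811707438 -0.2699490015764902
(array([ 4.38738629e+02, -2.76509484e+02,  2.14854483e+02, -2.10742425e-03,
        4.39427083e-03]), np.float64(0.6943690797519052))
(array([ 438.75884596, -276.57215373,  214.80988041]), np.float64(0.7022502472843992))
```

View pics/x.png

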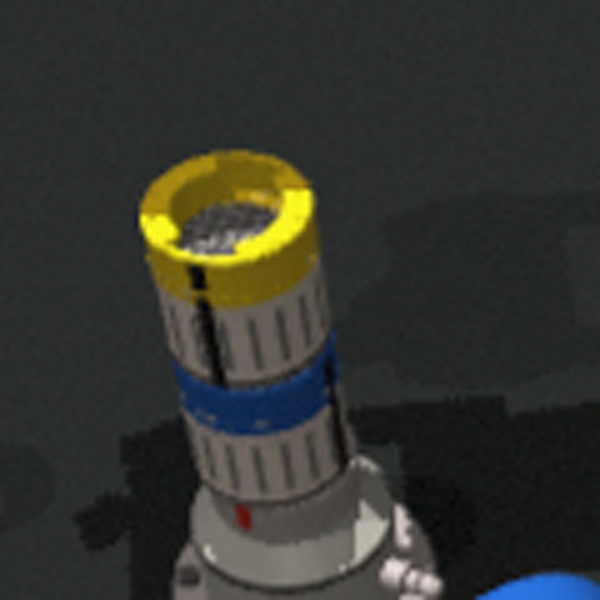

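View pics/z3_top.png

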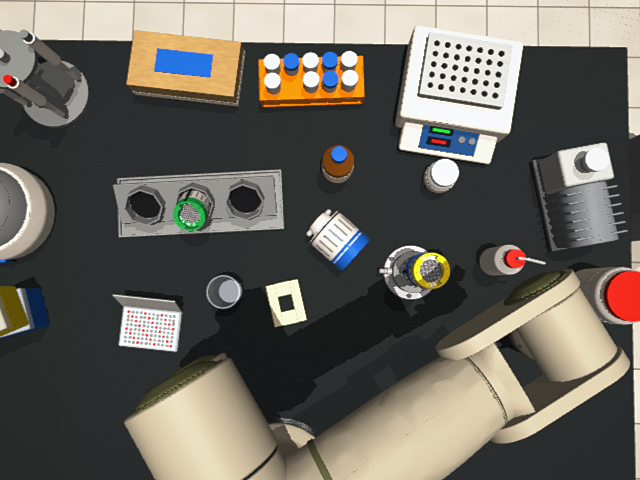

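```bash
python3 -c "
from rig import ctrl
print(ctrl.finish_job())"
```

```text
the job is handed in; nothing more can be done
None
```

I locked the blue (fine) stage onto the receiver, then locked the yellow (coarse) stage onto the blue one. Both are let go, and I handed the job in at about 37 s of the 72 s.

For each stage I gripped it in its leaning cup and lifted it out along its axis. I stood it upright by pressing its lower edge on the rim below, let go to re-centre, and turned it clockwise.

**What the last checks showed**
- **Locked:** both stages reached their stop. The blue one gave way a few degrees more while I turned the yellow. After that the wrist torque rose to 0.9 N m, neither stage turned any further, and the gripper slipped round the yellow collar. The marks put the yellow stage about 86 degrees clockwise of the blue, and the blue about 88 degrees clockwise of the receiver. The task says about 80, and marks seen near the edge of the stage are only good to a few degrees.
- **Seated:** pressing on the top rim with 22 N moved it only 0.1 mm, so nothing is left to settle.
- **Upright:** the final fit shows a tilt under about 0.5 degrees.
- **Rest of the bench:** the final top view shows the green stage still in its cup and the other things where they were.

**What did not quite agree**
- The yellow rim measures about 5 mm sideways of the receiver's axis. That matches about 2.5 mm of play in each of the two joints.
- The rim height reads 214.8 mm against the nominal 213 mm, which is about the calibration error. I did not re-centre the tower.

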